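Put out tonight's menus on the bar

TASK

Put out tonight's menus on the bar: first clear all the burnt-down candle stubs into the scrap bin, then slide every small drink card flat along the menu board under a spring clip of its own, straight and fully home against the back of the clip, and lay the large menu panel lengthwise on the sloped stand, centred and resting against its bottom lip. Leave the tumbler, bottle, pillar candle, mill, salt dish and corkscrew where they are.

Things in the scene. Friction and masses are not known exactly. Their poses are not given: they have to be found in the camera images.
- card0_mid (a point): Small drink card: stiff plywood, 90 mm long (own x), 50 mm wide (own y), 6 mm thick (own z), 22 g, white paper face with a little glass pictogram; point at its centre, mid-thickness. Starts flat on the bar near the robot, its length pointing roughly away from the robot. The cards are alike; either end may go first. Two or three are present.
- card1_mid (a point): Small drink card: stiff plywood, 90 mm long (own x), 50 mm wide (own y), 6 mm thick (own z), 22 g, white paper face with a little glass pictogram; point at its centre, mid-thickness. Starts flat on the bar near the robot, its length pointing roughly away from the robot. The cards are alike; either end may go first. Two or three are present.
- card2_mid (a point): Small drink card: stiff plywood, 90 mm long (own x), 50 mm wide (own y), 6 mm thick (own z), 22 g, white paper face with a little glass pictogram; point at its centre, mid-thickness. Starts flat on the bar near the robot, its length pointing roughly away from the robot. The cards are alike; either end may go first. Two or three are present.
- panel_mid (a point): Large menu panel: stiff plywood, 150 mm long (own x), 60 mm wide (own y), 8 mm thick (own z), about 55 g, white paper face with dark bars and a round emblem; point at its centre, mid-thickness. Starts flat on the bar near the robot, in the same row as the drink cards. Either end may be the lower one on the stand.
- stub0_mid (a point): Burnt-down candle stub: block of ivory wax, 36 x 36 mm, 22 mm high, sides along its own x and y, 25 g; point at its centre, 11 mm above its underside. Starts on the deck of the menu board, in front of a clip. Four or five stubs are present.
- stub1_mid (a point): Burnt-down candle stub: block of ivory wax, 36 x 36 mm, 22 mm high, sides along its own x and y, 25 g; point at its centre, 11 mm above its underside. Starts on the deck of the menu board, in front of a clip. Four or five stubs are present.
- stub2_mid (a point): Burnt-down candle stub: block of ivory wax, 36 x 36 mm, 22 mm high, sides along its own x and y, 25 g; point at its centre, 11 mm above its underside. Starts on the deck of the menu board, in front of a clip. Four or five stubs are present.
- stub3_mid (a point): Burnt-down candle stub: block of ivory wax, 36 x 36 mm, 22 mm high, sides along its own x and y, 25 g; point at its centre, 11 mm above its underside. Starts on the bar beside the menu board. Four or five stubs are present.
- stub4_mid (a point): Burnt-down candle stub: block of ivory wax, 36 x 36 mm, 22 mm high, sides along its own x and y, 25 g; point at its centre, 11 mm above its underside. Starts on the bar near the robot, left of the cards. Four or five stubs are present.
- board: Menu board, fixed: varnished, slippery plank, its flat top (the deck) 10 mm above the bar, 280 mm wide (own y), from 65 mm nearer the robot to 75 mm farther than its origin along its x; origin on the bar surface, x pointing away from the robot. Three sprung steel clipboard clips stand 90 mm apart along its far edge, mouths towards the robot. Behind the hinge a clip stands 27 mm above the deck.
- bay0 (a point): Left (+y) clip: point on the deck under the nip of the jaw, mid-width; x is the way a card slides in, z up. Jaw 44 mm wide; its lip flares from the nip towards the card at 18 degrees to 8 mm above the deck, 22 mm before the nip, so a card pushed along the deck lifts it. The back stop is 28 mm past the nip: a card fully home is centred at x = -17, y = 0, z = 3 mm here.
- clip0 (a joint): Opening of the polished steel jaw of the clip at bay0, rad: 0 shut (nip 0.7 mm off the bare deck), about 0.17 with a card beneath, at most 0.7. A spring presses it down with about 1.7 N at the nip when shut and 2.5 N over a card; pushing a card in takes about 3 to 6 N.
- bay1 (a point): Middle clip: point on the deck under the nip of the jaw, mid-width; x is the way a card slides in, z up. Jaw 44 mm wide; its lip flares from the nip towards the card at 18 degrees to 8 mm above the deck, 22 mm before the nip, so a card pushed along the deck lifts it. The back stop is 28 mm past the nip: a card fully home is centred at x = -17, y = 0, z = 3 mm here.
- clip1 (a joint): Opening of the polished steel jaw of the clip at bay1, rad: 0 shut (nip 0.7 mm off the bare deck), about 0.17 with a card beneath, at most 0.7. A spring presses it down with about 1.7 N at the nip when shut and 2.5 N over a card; pushing a card in takes about 3 to 6 N.
- bay2 (a point): Right (-y) clip: point on the deck under the nip of the jaw, mid-width; x is the way a card slides in, z up. Jaw 44 mm wide; its lip flares from the nip towards the card at 18 degrees to 8 mm above the deck, 22 mm before the nip, so a card pushed along the deck lifts it. The back stop is 28 mm past the nip: a card fully home is centred at x = -17, y = 0, z = 3 mm here.
- clip2 (a joint): Opening of the polished steel jaw of the clip at bay2, rad: 0 shut (nip 0.7 mm off the bare deck), about 0.17 with a card beneath, at most 0.7. A spring presses it down with about 1.7 N at the nip when shut and 2.5 N over a card; pushing a card in takes about 3 to 6 N.
- stand_rest (a point): Wooden menu stand, fixed, left or right of the board: backrest 44 mm wide, 140 mm long, sloping up away from the robot at 38 degrees, on a 150 x 100 mm foot. Point in the corner of backrest face and bottom lip, mid-width, 40 mm above the bar; x up the slope, y across, z out of the face. Lip 14 mm proud. Panel at rest: centre at x = 75, y = 0, z = 4 mm here. Wood slides down this slope by itself.
- bin: Counter scrap bin, fixed: open steel box, 130 x 130 mm outside, 90 mm high, walls 4 mm; origin at the centre of its underside, on the bar, sides along its own x and y. It stands on the other side of the board from the stand.
- tumbler: Bystander, leave alone: glass tumbler, 64 mm across, 85 mm high; origin at the centre of its underside.
- wine: Bystander, leave alone: wine bottle, green glass, 74 mm across, 235 mm high; origin at the centre of its underside.
- pillar: Bystander, leave alone: pillar candle, ivory, 70 mm across, 140 mm high; origin at the centre of its underside.
- mill: Bystander, leave alone: pepper mill, pale wood, 52 mm across, 142 mm high; origin at the centre of its underside.
- salt: Bystander, leave alone: salt dish, white ceramic bowl, 52 mm across, 28 mm high, standing beside the board; origin at the centre of its underside.
- corkscrew: Bystander, leave alone: corkscrew, black waiter's corkscrew lying on the bar, 105 by 14 mm (27 mm wide at the screw), 15 mm high; origin at the centre of its underside.

How it is judged:
By the outcome, as a careful person would: the job done as asked, in the order asked, and still so for the second after the job is handed in, with the robot touching nothing.
Of card0, card1, card2 only 2 to 3 are there at a start; the rules pass over those that are not, and their reading is None.
Of stub0, stub1, stub2, stub3, stub4 only 4 to 5 are there at a start; the rules pass over those that are not, and their reading is None.
At some moment in a run one of stub0, stub1, stub2, stub3, stub4, card0, card1, card2 may be knocked a few centimetres aside while the robot is not near it.
Once in a run the grip may slacken for a moment while it holds something.
It also fails if it takes over 210 s, if anything falls off the work surface, if the arm or the gripper's body presses on something with over 40 N, if the wrist force passes 120 N, or if a joint passes its speed limit or range.

ROBOT

A 6-joint arm with a two-finger parallel gripper is mounted at the origin on the work surface. World frame = base frame: x ahead of the robot, y to its left, z up, the work surface at z = 0. Lengths are in m, angles in degrees, forces in N, time in s.
With the tool pointing down it reaches from about 0.35 to 0.875 m from the base axis. Payload 4.2 kg.
Tool frame: the origin (TCP) lies on the centre line of the jaws, within the pads' length; the fingertips stand 22 mm ahead of it and the grasp point (between the pads) lies 3 mm ahead of it (r.tcp_to_tips is the distance from the TCP to the fingertips, in m); z points along the fingers, y is the line along which they close (so a half turn about z gives the same grasp; the last joint's range is limited). The gripper opens to 87 mm and grips with 3 to 60 N. Pads are 19 mm wide; open, the fingers measure 117 mm over their backs; the gripper's body (75 mm by 190 mm) begins 51 mm behind the grasp point.
Start: joints at [81.91, 22.042, 0.453, 0, -68.411, -14.817], TCP at [0.243, 0.576, 0.245] pointing down, gripper open.
Joint ranges: [-179.83, 179.83], [-69.29, 118.12], [-61.27, 80.66], [-181.25, 117.63], [-171.15, -9.14], [-177.46, 177.46]. Speed limits (degrees/s): [159.86, 159.86, 180, 180, 180, 180].

INTERFACE

Orientations are given as a 3x3 rotation matrix whose columns are the frame's x, y, z axes.
In Python, from station import r gives the robot as it stands.
- The arm moves only by the tool apply_moves, never from a script. Its argument "plan" is a list of rows, each an object with "grip": the opening, from 0 (shut) to 1 (fully open); "offset": the shift along the tool's x, y, z in cm, a list of three; "spin": the turn about the tool's z in rad. A call has 1 to 5 rows; each row is the pose to reach, as a shift and turn from the pose commanded when the call began, along the tool's axes at that moment; what a row does not reach only later rows make up. A row lasts 1/10 s, in which the tool goes at most 50 mm and 8.59 degrees, less where a joint would pass 70% of its speed; a pose out of reach is approached as far as the arm can. A call with a gripper value outside its range is refused whole. The fingers move at their own pace and stop on an object; the grip force is fixed at half the most. Time passes only in rows, so rows that repeat a pose let the fingers close. It gives the time, the measured TCP pose, the force, the opening and the grip force at its end, in the units of the state.
- r.sense(): the state, without advancing time (a new reading comes with each control period).
- r.capture(name): name is "side" or "top" or "wrist"; returns a dict with "img" (480x640x3 uint8, blue, green, red), "depth" (480x640 float32, m along the optical axis (not along the pixel's ray), 0 where there is no reading), "mtx" (3x3 intrinsics, pixels), "dist_coeffs" ([k1, k2, p1, p2, k3] as OpenCV has them; the pictures are not rectified), "R" (3x3) and "t" (3): a world point X has camera coordinates R X + t. Camera axes: x right, y down, z forward; pixel columns grow to the right and rows downward; lengths in m; the calibration is good to about 2 mm. A picture is of the moment at which its call begins.
- r.finish_job(): hands the job in; it is judged then, once.
The state is a dict: "time_s": time; "joints": joint angles; "joint_velocities": joint speeds; "effort": joint torques, N m; "tcp_pos": TCP position; "ee_rot": TCP orientation; "wrist_force": force on the tool from outside, world axes, zero at the start; "moment": the same for the moment, N m; "gripper_width": opening from 0.0 (shut) to 1.0 (fully open); "gripper_force": force on a finger pad.
Only numpy, scipy, OpenCV 4.12 (cv2) and the standard library are available. Lean on these libraries where they do the work, as an engineer would, in place of code of your own. Each camera call takes 0.05 s, during which the arm holds its last target. There are 200 camera calls.

## Working session

There is one attempt and no reset: what is moved stays moved. The work goes in short steps, Python scripts to look and compute and a tool call to move; the robot and the scene stay as the last step left them, time stands still between calls to the robot, and variables do not carry over. Pictures are saved under pics/ and viewed, at most 14 in all, crops included, and the job is handed in when it is done.

Besides the shell and the picture viewer there is one more tool, called after "Request:" as name(argument=value, ...) on one line, values as JSON. apply_moves: Moves the arm, as the interface text tells. Its arguments: {"type":"object","properties":{"plan":{"type":"array"}},"required":["plan"]}

```bash
ls; mkdir -p pics
cat > h.py <<'E'
import numpy as np, cv2
from station import r
def cap(n):
    c=r.capture(n); return c
def px(c,u,v,z=None):
    """pixel -> world, on plane z, or by depth if z None"""
    n=cv2.undistortPoints(np.array([[[u,v]]],float),c['mtx'],np.array(c['dist_coeffs']))[0,0]
    R=np.array(c['R']);t=np.array(c['t'])
    d=R.T@np.array([n[0],n[1],1]);o=-R.T@t
    if z is None:
        return o+d*c['depth'][int(v),int(u)]
    return o+d*(z-o[2])/d[2]
def cloud(c):
    h,w=c['depth'].shape
    u,v=np.meshgrid(np.arange(w),np.arange(h))
    n=cv2.undistortPoints(np.stack([u,v],-1).reshape(-1,1,2).astype(float),c['mtx'],np.array(c['dist_coeffs'])).reshape(h,w,2)
    P=np.dstack([n,np.ones((h,w))])*c['depth'][...,None]
    return (P-np.array(c['t']))@np.array(c['R'])
E
python3 - <<'E'
from h import *
s=r.sense();print({k:np.round(v,3).tolist() for k,v in s.items()}, r.tcp_to_tips)
for n in ['top','side']:
    c=cap(n);cv2.imwrite(f'pics/{n}0.png',c['img']);np.savez(f'{n}0.npz',**c)
    print(n,(-np.array(c['R']).T@np.array(c['t'])).round(3),np.array(c['R']).round(2).tolist(),np.array(c['mtx']).round(1).tolist())
E
```

```text
pics
{'time_s': 0.0, 'joints': [81.91, 22.09, 0.38, -0.029, -68.41, -14.817], 'joint_velocities': [0.015, 0.14, 0.088, -0.009, -0.11, -0.076], 'effort': [0.0, -39.066, 18.741, 4.22, 0.011, -0.0], 'tcp_pos': [0.243, 0.575, 0.243], 'ee_rot': [[0.921, -0.389, -0.001], [-0.389, -0.921, -0.002], [0.0, 0.002, -1.0]], 'wrist_force': [-0.894, -0.369, -0.206], 'moment': [0.042, -0.045, -0.022], 'gripper_force': 0.0, 'gripper_width': 1.002} 0.022
top [0.308 0.019 1.101] [[0.03, -1.0, 0.0], [-0.98, -0.03, -0.19], [0.19, 0.0, -0.98]] [[474.2, 0.0, 312.8], [0.0, 474.2, 234.6], [0.0, 0.0, 1.0]]
side [0.432 0.614 0.786] [[-0.98, -0.18, 0.01], [-0.14, 0.75, -0.64], [0.11, -0.63, -0.77]] [[439.0, 0.0, 318.4], [0.0, 439.0, 233.6], [0.0, 0.0, 1.0]]
```

View pics/top0.png

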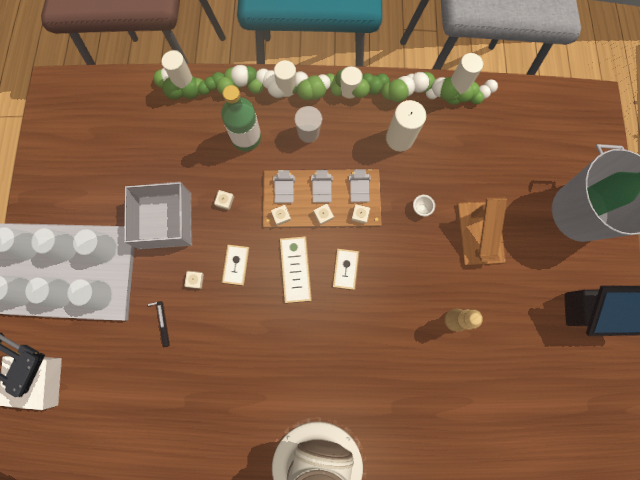

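View pics/side0.png

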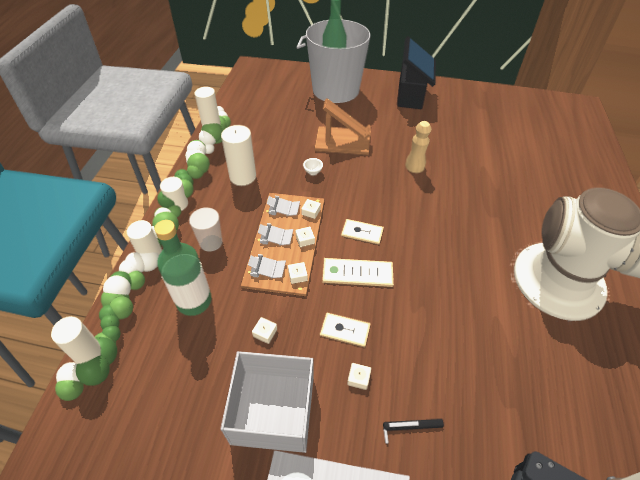

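```bash
cat >> h.py <<'E'
def bird(c,x0,x1,y0,y1,z,s=1000.):
    """image on plane z; col = (y1-y)*s, row=(x1-x)*s"""
    W=int((y1-y0)*s);H=int((x1-x0)*s)
    yy,xx=np.meshgrid(y1-np.arange(W)/s,x1-np.arange(H)/s)
    P=np.stack([xx,yy,np.full_like(xx,z)],-1).reshape(-1,3)
    rv=cv2.Rodrigues(np.array(c['R'],float))[0]
    p=cv2.projectPoints(P,rv,np.array(c['t'],float),np.array(c['mtx'],float),np.array(c['dist_coeffs'],float))[0].reshape(H,W,2).astype(np.float32)
    return cv2.remap(c['img'],p[...,0],p[...,1],cv2.INTER_CUBIC)
E
python3 - <<'E'
from h import *
c=dict(np.load('top0.npz'))
b=bird(c,.3,.7,-.42,.38,.01)
for k in range(0,800,50): cv2.line(b,(k,0),(k,8 if k%100 else 16),(0,255,255),1)
for k in range(0,400,50): cv2.line(b,(0,k),(8 if k%100 else 16,k),(0,255,255),1)
cv2.imwrite('pics/b0.png',b)
for z,name in ((.006,'card'),(.022,'stub'),(.032,'stubdeck')):
    b=bird(c,.3,.7,-.42,.38,z).astype(int)
    m=((b.min(2)>135)&(b[...,2]-b[...,0]<75)).astype(np.uint8)
    m=cv2.morphologyEx(m,cv2.MORPH_CLOSE,np.ones((5,5)))
    for q in cv2.findContours(m,cv2.RETR_EXTERNAL,cv2.CHAIN_APPROX_NONE)[0]:
        if cv2.contourArea(q)>500:
            (u,v),(w,h),a=cv2.minAreaRect(q)
            print(name,'x %.3f y %.3f'%(.7-v/1000,.38-u/1000),'size %.0f %.0f ang %.1f'%(w,h,a))
E
```

```text
card x 0.410 y 0.298 size 40 37 ang 4.1
card x 0.445 y -0.055 size 47 85 ang 5.5
card x 0.448 y 0.202 size 47 86 ang 4.9
card x 0.441 y 0.062 size 146 57 ang 83.7
card x 0.571 y 0.101 size 38 38 ang 67.2
card x 0.576 y -0.001 size 38 38 ang 61.9
card x 0.579 y -0.090 size 37 37 ang 12.5
card x 0.605 y 0.240 size 39 37 ang 15.3
card x 0.603 y -0.241 size 53 52 ang 45.0
card x 0.574 y 0.357 size 46 143 ang 0.0
card x 0.630 y 0.005 size 53 45 ang 90.0
card x 0.641 y 0.097 size 81 52 ang 88.5
card x 0.671 y 0.006 size 24 51 ang 86.4
card x 0.647 y -0.086 size 81 52 ang 90.0
stub x 0.409 y 0.294 size 39 37 ang 4.4
stub x 0.443 y -0.055 size 46 84 ang 5.6
stub x 0.446 y 0.200 size 47 84 ang 5.2
stub x 0.439 y 0.061 size 144 56 ang 83.3
stub x 0.567 y 0.100 size 37 37 ang 67.2
stub x 0.575 y -0.088 size 37 37 ang 12.8
stub x 0.601 y 0.236 size 38 37 ang 14.7
stub x 0.598 y -0.238 size 52 51 ang 90.0
stub x 0.569 y 0.354 size 141 51 ang 90.0
stub x 0.601 y 0.002 size 105 46 ang 84.9
stub x 0.635 y 0.096 size 79 51 ang 90.0
stub x 0.666 y 0.006 size 23 51 ang 86.4
stub x 0.642 y -0.085 size 79 51 ang 90.0
stubdeck x 0.407 y 0.291 size 39 36 ang 3.8
stubdeck x 0.441 y -0.054 size 45 83 ang 5.4
stubdeck x 0.444 y 0.198 size 46 84 ang 5.0
stubdeck x 0.438 y 0.061 size 143 55 ang 83.6
stubdeck x 0.565 y 0.099 size 37 37 ang 67.2
stubdeck x 0.569 y -0.001 size 37 37 ang 62.5
stubdeck x 0.573 y -0.087 size 37 37 ang 11.9
stubdeck x 0.598 y 0.234 size 38 36 ang 14.9
stubdeck x 0.595 y -0.236 size 51 51 ang 90.0
stubdeck x 0.567 y 0.353 size 140 53 ang 90.0
stubdeck x 0.623 y 0.005 size 52 43 ang 88.0
stubdeck x 0.627 y -0.084 size 53 43 ang 88.2
stubdeck x 0.633 y 0.095 size 78 50 ang 90.0
stubdeck x 0.663 y 0.006 size 24 50 ang 87.6
stubdeck x 0.667 y -0.083 size 25 50 ang 86.3
```

View pics/b0.png

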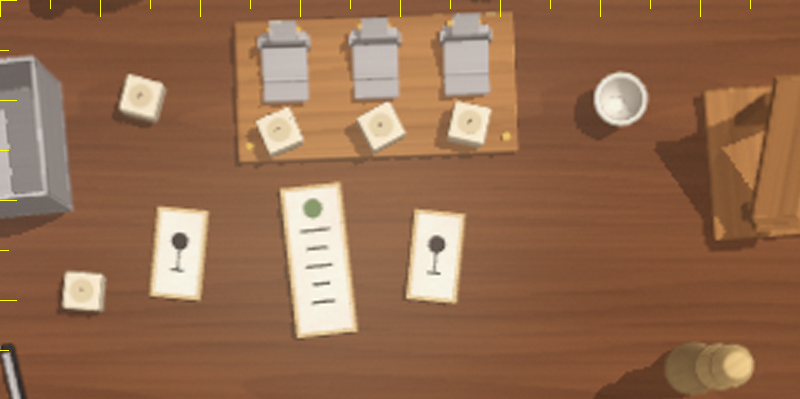

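Run:
```python
from h import *
c=dict(np.load('top0.npz'));P=cloud(c)
def reg(u0,u1,v0,v1,z0,z1):
    Q=P[v0:v1,u0:u1].reshape(-1,3);return Q[(Q[:,2]>z0)&(Q[:,2]<z1)]
Q=reg(115,200,175,255,.082,.1);print('bin',len(Q),cv2.minAreaRect((Q[:,:2]*1000).astype(np.float32)),Q[:,:2].min(0),Q[:,:2].max(0))
Q=reg(260,385,165,230,.007,.013);print('deck',len(Q),cv2.minAreaRect((Q[:,:2]*1000).astype(np.float32)))
print('table z',np.median(P[300:400,250:400,2]))
Q=reg(0,130,220,320,.02,.4);print('tray',np.percentile(Q[:,2],[50,95,99.9]))
Q=reg(150,172,300,350,.006,.03);print('cork',np.percentile(Q[:,2],[50,95]), Q[:,:2].min(0),Q[:,:2].max(0))
Q=reg(550,640,140,240,.05,.6);print('bucket',Q[:,2].max(),Q.min(0))
Q=reg(440,490,300,340,.1,.2);print('mill',Q.mean(0),Q[:,2].max())
# clips
Q=reg(265,380,165,205,.03,.045)
for y in(.094,.0035,-.087):
    q=Q[abs(Q[:,1]-y)<.03];print('clip hinge',len(q),q.mean(0).round(4),cv2.minAreaRect((q[:,:2]*1000).astype(np.float32)))
# stand
Q=reg(455,510,190,270,.015,.2);print('stand',Q.min(0),Q.max(0))
for k in range(470,512,5): print(k,[tuple(P[v,k].round(3)) for v in (200,225,250)])
for z in (.09,):
  b=bird(c,.3,.75,-.5,.42,z,800.)
s=dict(np.load('side0.npz'))
b=bird(c,.42,.68,-.46,-.3,.04,3000.)
p=s['img'][80:180,290:400]; cv2.imwrite('pics/st.png',np.hstack([cv2.resize(c['img'][185:275,445:525],(400,450),interpolation=3),cv2.resize(s['img'][90:180,295:385],(400,450),interpolation=3)]))
```

```text
bin 561 ((548.9437255859375, 380.5068054199219), (131.24017333984375, 132.7864990234375), 4.95169734954834) [0.47860749 0.31189428] [0.61912081 0.45153903]
deck 3611 ((613.7205200195312, 4.2969207763671875), (141.2310333251953, 280.47900390625), 2.3355135917663574)
table z -0.00010410974493439066
tray [0.06711204 0.11202345 0.11529744]
cork [0.01096587 0.01534842] [0.25431408 0.34612232] [0.35648098 0.39602425]
bucket 0.2596145470146089 [ 0.50535536 -0.72726896  0.05001353]
mill [ 0.33154116 -0.30782454  0.13188072] 0.14528383489907634
clip hinge 56 [0.6654 0.0973 0.0336] ((662.910400390625, 97.15995788574219), (23.98332977294922, 16.669748306274414), 88.6304931640625)
clip hinge 48 [0.6666 0.0067 0.0334] ((632.3886108398438, 6.483131408691406), (83.33565521240234, 23.69342803955078), 1.1209450960159302)
clip hinge 55 [ 0.6702 -0.082   0.0338] ((635.8096923828125, -84.14846801757812), (85.04718780517578, 24.25428581237793), 2.4698538780212402)
stand [ 0.46336542 -0.42810334  0.01502579] [ 0.60884263 -0.32488832  0.12948199]
470 [(np.float64(0.62), np.float64(-0.358), np.float64(-0.0)
[... 891 characters left out ...]
t64(-0.37), np.float64(0.126)), (np.float64(0.539), np.float64(-0.382), np.float64(0.089)), (np.float64(0.491), np.float64(-0.399), np.float64(0.04))]
500 [(np.float64(0.587), np.float64(-0.382), np.float64(0.125)), (np.float64(0.539), np.float64(-0.394), np.float64(0.089)), (np.float64(0.497), np.float64(-0.423), np.float64(0.01))]
505 [(np.float64(0.588), np.float64(-0.394), np.float64(0.123)), (np.float64(0.561), np.float64(-0.443), np.float64(-0.002)), (np.float64(0.499), np.float64(-0.44), np.float64(-0.003))]
510 [(np.float64(0.623), np.float64(-0.459), np.float64(0.0)), (np.float64(0.56), np.float64(-0.455), np.float64(-0.0)), (np.float64(0.5), np.float64(-0.454), np.float64(-0.004))]
```

View pics/st.png

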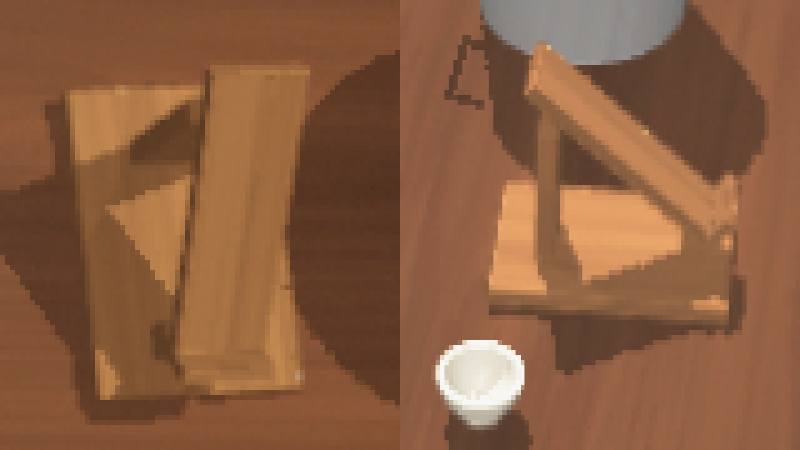

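Request:
apply_moves(plan=[{"grip": 0.7, "offset": [0, 0, 0], "spin": -0.4}, {"grip": 0.7, "offset": [0, 0, 0], "spin": -0.4}, {"grip": 0.7, "offset": [0, 0, 0], "spin": -0.4}, {"grip": 0.7, "offset": [0, 0, 0], "spin": -0.4}])

```text
time_s: 0.5
tcp_pos: [0.2431, 0.5755, 0.244]
ee_rot: [[1.0, -0.0, -0.0], [-0.0, -1.0, -0.001], [-0.0, 0.001, -1.0]]
wrist_force: [0.4, 0.1, 0.2]
gripper_width: 0.744
gripper_force: 0.0
```

Request:
apply_moves(plan=[{"grip": 0.7, "offset": [8.3, 14, 0], "spin": 0}, {"grip": 0.7, "offset": [8.3, 14, 0], "spin": 0}, {"grip": 0.7, "offset": [8.3, 14, 0], "spin": 0}, {"grip": 0.7, "offset": [8.3, 14, 0], "spin": 0}, {"grip": 0.7, "offset": [8.3, 14, 0], "spin": 0}])

```text
time_s: 1.0
tcp_pos: [0.3271, 0.434, 0.2448]
ee_rot: [[1.0, -0.004, -0.0], [-0.004, -1.0, 0.0], [-0.0, -0.0, -1.0]]
wrist_force: [0.6, 1.0, 0.3]
gripper_width: 0.698
gripper_force: 0.0
```

Request:
apply_moves(plan=[{"grip": 0.7, "offset": [8.3, 14, 0], "spin": 0}, {"grip": 0.7, "offset": [8.3, 14, 0], "spin": 0}, {"grip": 0.7, "offset": [8.3, 14, 0], "spin": 0}, {"grip": 0.7, "offset": [8.3, 14, 0], "spin": 0}, {"grip": 0.7, "offset": [8.3, 14, 0], "spin": 0}])

```text
time_s: 1.5
tcp_pos: [0.4099, 0.2953, 0.2445]
ee_rot: [[1.0, -0.003, 0.0], [-0.003, -1.0, 0.0], [0.0, -0.0, -1.0]]
wrist_force: [-0.1, 0.3, 1.1]
gripper_width: 0.7
gripper_force: 0.0
```

Run:
```python
from h import *
s=r.sense();print(s['tcp_pos'],np.array(s['ee_rot']).round(3).tolist(),s['time_s'])
c=dict(np.load('side0.npz'));P=cloud(c).reshape(-1,3)
Q=P[(P[:,2]>.03)&(P[:,2]<.2)&(P[:,0]>.62)&(P[:,0]<.8)&(P[:,1]>.08)&(P[:,1]<.3)]
print('bottle side view',Q.min(0),Q.max(0))
c=cap('wrist');cv2.imwrite('pics/w1.png',c['img'])
print((-np.array(c['R']).T@np.array(c['t'])).round(3))
```

```text
[0.40994483 0.29531239 0.24453697] [[1.0, -0.003, 0.0], [-0.003, -1.0, 0.0], [0.0, -0.0, -1.0]] 1.5
bottle side view [0.65217451 0.08290304 0.03003541] [0.79861436 0.23365961 0.19980913]
[0.488 0.294 0.385]
```

View pics/w1.png

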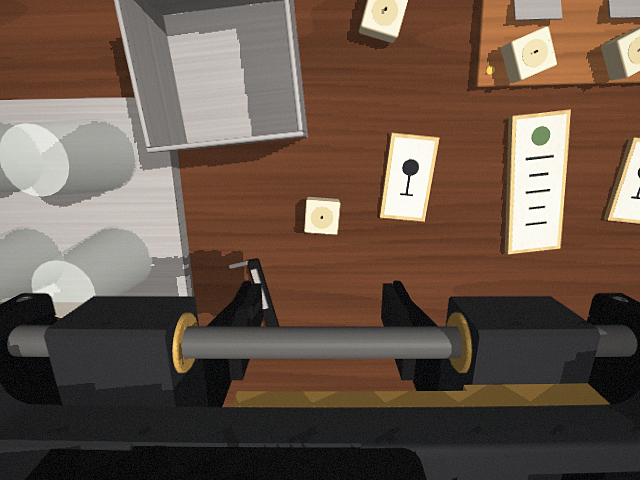

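```bash
cat >> h.py <<'E'
def rects(c,z,x0,x1,y0,y1,amin=700,amax=12000,thr=135):
    b=bird(c,x0,x1,y0,y1,z).astype(int)
    m=((b.min(2)>thr)&(b[...,2]-b[...,0]<75)).astype(np.uint8)
    m=cv2.morphologyEx(m,cv2.MORPH_CLOSE,np.ones((5,5)))
    for q in cv2.findContours(m,cv2.RETR_EXTERNAL,cv2.CHAIN_APPROX_NONE)[0]:
        if amin<cv2.contourArea(q)<amax:
            (u,v),(w,h),a=cv2.minAreaRect(q)
            print('z%.3f x %.4f y %.4f'%(z,x1-v/1000,y1-u/1000),'size %.0f %.0f worldang %.1f'%(w,h,-a))
E
python3 - <<'E'
from h import *
c=cap('wrist')
rects(c,.022,.36,.63,.15,.33)
rects(c,.006,.36,.55,.0,.26)
rects(c,.032,.53,.6,.03,.14)
P=cloud(c);Q=P.reshape(-1,3);Q=Q[(Q[:,2]>.021)&(Q[:,2]<.024)&(abs(Q[:,0]-.409)<.04)&(abs(Q[:,1]-.294)<.04)]
print('depth top',cv2.minAreaRect((Q[:,:2]*1000).astype(np.float32)))
c=dict(np.load('side0.npz'));P=cloud(c).reshape(-1,3)
Q=P[(P[:,2]>.04)&(P[:,2]<.1)&(P[:,0]>.67)&(P[:,0]<.85)&(P[:,1]>.1)&(P[:,1]<.3)]
print(np.histogram2d(Q[:,0],Q[:,1],[9,10],[[.67,.85],[.1,.3]])[0].astype(int))
E
```

```text
z0.022 x 0.4100 y 0.2937 size 35 37 worldang -4.6
z0.022 x 0.4493 y 0.2044 size 41 80 worldang -5.4
z0.022 x 0.5994 y 0.2365 size 35 31 worldang -14.9
z0.006 x 0.4477 y 0.2005 size 43 83 worldang -5.2
z0.006 x 0.4405 y 0.0572 size 144 56 worldang -83.4
z0.032 x 0.5655 y 0.0979 size 35 35 worldang -67.2
depth top ((409.08331298828125, 294.2379150390625), (35.86377716064453, 35.879913330078125), 85.60072326660156)
[[  0   0   0   0   0   0   0   0   0   0]
 [  0   0   0   0   0   0   0   0   0   0]
 [  0   0   0   0  87  62   0   0   0   0]
 [  0   0   0   8   2 131 147   0   0   0]
 [  0   0   0   0   0   0 166   0   0   0]
 [  0   0   0   0   0   0  85   0   0   0]
 [  0   0   0   0   0   0   6   0   0   0]
 [  0   0   0   0   0   0   0   0   0   0]
 [  0   0   0   0   0   0   0   0   0   0]]
```

Request:
apply_moves(plan=[{"grip": 0.7, "offset": [0, 0.1, 22.0], "spin": 0.078}, {"grip": 0.7, "offset": [0, 0.1, 22.0], "spin": 0.078}, {"grip": 0.7, "offset": [0, 0.1, 22.0], "spin": 0.078}, {"grip": 0.7, "offset": [0, 0.1, 22.0], "spin": 0.078}, {"grip": 0.7, "offset": [0, 0.1, 22.0], "spin": 0.078}])

```text
time_s: 2.1
tcp_pos: [0.4067, 0.2942, 0.0217]
ee_rot: [[0.997, -0.075, -0.005], [-0.075, -0.997, -0.007], [-0.005, 0.008, -1.0]]
wrist_force: [-48.4, -25.6, 164.1]
gripper_width: 0.699
gripper_force: 79.7
```

Request:
apply_moves(plan=[{"grip": 0.7, "offset": [0, 0, 0], "spin": 0}, {"grip": 0.1, "offset": [0, 0, 0], "spin": 0}, {"grip": 0.1, "offset": [0, 0, 0], "spin": 0}, {"grip": 0.1, "offset": [0, 0, 0], "spin": 0}, {"grip": 0.1, "offset": [0, 0, 0], "spin": 0}])

```text
time_s: 2.6
tcp_pos: [0.4092, 0.2952, 0.0246]
ee_rot: [[0.997, -0.077, 0.0], [-0.077, -0.997, 0.0], [0.0, -0.0, -1.0]]
wrist_force: [-0.4, -0.5, 0.6]
gripper_width: 0.425
gripper_force: 0.2
```

Request:
apply_moves(plan=[{"grip": 0.1, "offset": [0, 0, 0], "spin": 0}, {"grip": 0.1, "offset": [0, 0, -5], "spin": 0}, {"grip": 0.1, "offset": [0, 0, -10], "spin": 0}, {"grip": 0.1, "offset": [0, 0, -15], "spin": 0}, {"grip": 0.1, "offset": [0, 0, -15], "spin": 0}])

```text
time_s: 3.1
tcp_pos: [0.4125, 0.298, 0.182]
ee_rot: [[0.997, -0.076, 0.011], [-0.076, -0.997, 0.012], [0.01, -0.013, -1.0]]
wrist_force: [0.1, 0.1, -1.0]
gripper_width: 0.41
gripper_force: 30.0
```

Request:
apply_moves(plan=[{"grip": 0.1, "offset": [11.2, -11.3, 0], "spin": -0.078}, {"grip": 0.1, "offset": [11.2, -11.3, 0], "spin": -0.078}, {"grip": 0.1, "offset": [11.2, -11.3, 0], "spin": -0.078}, {"grip": 0.1, "offset": [11.2, -11.3, 0], "spin": -0.078}, {"grip": 0.1, "offset": [11.2, -11.3, 0], "spin": -0.078}])

```text
time_s: 3.6
tcp_pos: [0.5301, 0.3989, 0.1723]
ee_rot: [[1.0, -0.001, -0.002], [-0.001, -1.0, -0.002], [-0.002, 0.002, -1.0]]
wrist_force: [-0.2, -0.4, -0.3]
gripper_width: 0.413
gripper_force: 30.0
```

Request:
apply_moves(plan=[{"grip": 0.1, "offset": [0, 0, 2], "spin": 0}, {"grip": 0.1, "offset": [0, 0, 4], "spin": 0}, {"grip": 0.1, "offset": [0, 0, 6], "spin": 0}, {"grip": 0.1, "offset": [0, 0, 7], "spin": 0}, {"grip": 0.1, "offset": [0, 0, 7.3], "spin": 0}])

```text
time_s: 4.1
tcp_pos: [0.5284, 0.3975, 0.1006]
ee_rot: [[1.0, 0.0, -0.002], [0.0, -1.0, -0.002], [-0.002, 0.002, -1.0]]
wrist_force: [-0.5, 0.6, -0.5]
gripper_width: 0.41
gripper_force: 30.0
```

Request:
apply_moves(plan=[{"grip": 0.1, "offset": [0, 0, 0], "spin": 0}, {"grip": 0.6, "offset": [0, 0, 0], "spin": 0}, {"grip": 0.6, "offset": [0, 0, 0], "spin": 0}, {"grip": 0.6, "offset": [0, 0, 0], "spin": 0}, {"grip": 0.6, "offset": [0, 0, 0], "spin": 0}])

```text
time_s: 4.6
tcp_pos: [0.5299, 0.3989, 0.1021]
ee_rot: [[1.0, 0.0, 0.001], [0.0, -1.0, 0.001], [0.001, -0.001, -1.0]]
wrist_force: [-0.0, -0.0, 0.4]
gripper_width: 0.586
gripper_force: 0.0
```

Request:
apply_moves(plan=[{"grip": 0.6, "offset": [0, 0, -4], "spin": 0}, {"grip": 0.6, "offset": [0, 0, -8], "spin": 0}, {"grip": 0.6, "offset": [0, 0, -11], "spin": 0}, {"grip": 0.6, "offset": [0, 0, -13], "spin": 0}, {"grip": 0.6, "offset": [0, 0, -14], "spin": 0}])

```text
time_s: 5.1
tcp_pos: [0.5304, 0.3992, 0.2445]
ee_rot: [[1.0, 0.0, 0.003], [0.0, -1.0, 0.003], [0.003, -0.003, -1.0]]
wrist_force: [-0.1, -0.6, -0.1]
gripper_width: 0.601
gripper_force: 0.0
```

Run:
```python
from h import *
s=r.sense();print(s['joints'],s['tcp_pos'],s['wrist_force'],s['time_s'])
c=cap('top');P=cloud(c)
Q=P[175:255,115:200].reshape(-1,3);print('bin contents: pts 0.015-.03',((Q[:,2]>.015)&(Q[:,2]<.04)&(Q[:,0]<.61)&(Q[:,0]>.49)&(Q[:,1]>.33)&(Q[:,1]<.43)).sum())
```

```text
[ 5.09110917e+01  2.57337860e+01  6.26063638e+00  2.72757517e-02
 -7.02668144e+01  3.90973884e+01] [0.53035471 0.39921801 0.24447316] [-0.13821279 -0.61101964 -0.13119475] 5.1
bin contents: pts 0.015-.03 283
```

Request:
apply_moves(plan=[{"grip": 0.85, "offset": [6.2, 16.1, 0], "spin": 0.7}, {"grip": 0.85, "offset": [6.2, 16.1, 0], "spin": 0.7}, {"grip": 0.85, "offset": [6.2, 16.1, 0], "spin": 0.7}, {"grip": 0.85, "offset": [6.2, 16.1, 0], "spin": 0.7}, {"grip": 0.85, "offset": [6.2, 16.1, 0], "spin": 0.7}])

```text
time_s: 5.65
tcp_pos: [0.5921, 0.2341, 0.2399]
ee_rot: [[0.759, -0.651, -0.003], [-0.651, -0.759, -0.002], [-0.001, 0.003, -1.0]]
wrist_force: [-0.2, -0.7, 0.2]
gripper_width: 0.843
gripper_force: 0.0
```

Request:
apply_moves(plan=[{"grip": 0.85, "offset": [0, 0, 0], "spin": 0.7}, {"grip": 0.85, "offset": [0, 0, 0], "spin": 0.7}, {"grip": 0.85, "offset": [0, 0, 0], "spin": 0.7}, {"grip": 0.85, "offset": [0, 0, 0], "spin": 0.7}, {"grip": 0.85, "offset": [0, 0, 0], "spin": 0.7}])

```text
time_s: 6.15
tcp_pos: [0.5912, 0.2374, 0.2397]
ee_rot: [[0.165, -0.986, -0.003], [-0.986, -0.165, -0.001], [0.001, 0.003, -1.0]]
wrist_force: [0.5, 0.3, 0.2]
gripper_width: 0.852
gripper_force: 0.0
```

Request:
apply_moves(plan=[{"grip": 0.85, "offset": [0, 0, 0], "spin": 0.427}, {"grip": 0.85, "offset": [0, 0, 0], "spin": 0.427}, {"grip": 0.85, "offset": [0, 0, 0], "spin": 0.427}, {"grip": 0.85, "offset": [0, 0, 4], "spin": 0.427}, {"grip": 0.85, "offset": [0, 0, 6], "spin": 0.427}])

```text
time_s: 6.65
tcp_pos: [0.5899, 0.2369, 0.1775]
ee_rot: [[-0.254, -0.967, -0.005], [-0.967, 0.254, -0.002], [0.003, 0.005, -1.0]]
wrist_force: [-0.1, 0.2, -1.4]
gripper_width: 0.853
gripper_force: 0.0
```

Run:
```python
from h import *
s=r.sense();print(s['joints'],s['tcp_pos'],np.array(s['ee_rot']).round(3).tolist())
c=cap('top');rects(c,.022,.36,.63,.15,.33)
rects(c,.032,.53,.6,-.12,.14)
```

```text
[ 36.39437467  26.12972658  -3.03255912  -0.1103791  -61.15135309
 -51.06991831] [0.5899077  0.23690361 0.17750381] [[-0.254, -0.967, -0.005], [-0.967, 0.254, -0.002], [0.003, 0.005, -1.0]]
z0.022 x 0.4456 y 0.1996 size 46 84 worldang -5.3
z0.022 x 0.6008 y 0.2366 size 37 36 worldang -15.5
z0.032 x 0.5650 y 0.0990 size 37 36 worldang -67.2
z0.032 x 0.5696 y -0.0006 size 37 37 worldang -61.7
z0.032 x 0.5725 y -0.0872 size 36 36 worldang -12.5
```

Request:
apply_moves(plan=[{"grip": 0.85, "offset": [0, 0, 4], "spin": 0}, {"grip": 0.85, "offset": [0, 0, 8], "spin": 0}, {"grip": 0.85, "offset": [0, 0, 10.5], "spin": 0}, {"grip": 0.85, "offset": [0, 0, 12], "spin": 0}, {"grip": 0.85, "offset": [0, 0, 13], "spin": 0}])

```text
time_s: 7.2
tcp_pos: [0.591, 0.2371, 0.0494]
ee_rot: [[-0.253, -0.967, -0.003], [-0.967, 0.253, -0.002], [0.003, 0.002, -1.0]]
wrist_force: [0.6, 0.1, 0.5]
gripper_width: 0.849
gripper_force: 0.0
```

Request:
apply_moves(plan=[{"grip": 0.85, "offset": [0, 0, 0.8], "spin": 0}, {"grip": 0.85, "offset": [0, 0, 1.4], "spin": 0}, {"grip": 0.85, "offset": [0, 0, 1.8], "spin": 0}, {"grip": 0.85, "offset": [0, 0, 2.1], "spin": 0}, {"grip": 0.85, "offset": [0, 0, 2.2], "spin": 0}])

```text
time_s: 7.7
tcp_pos: [0.5919, 0.2378, 0.0298]
ee_rot: [[-0.253, -0.967, 0.0], [-0.967, 0.253, 0.0], [-0.0, -0.0, -1.0]]
wrist_force: [-0.5, 0.1, 0.1]
gripper_width: 0.852
gripper_force: 0.0
```

Request:
apply_moves(plan=[{"grip": 0.85, "offset": [0, 0, 0], "spin": 0}, {"grip": 0.1, "offset": [0, 0, 0], "spin": 0}, {"grip": 0.1, "offset": [0, 0, 0], "spin": 0}, {"grip": 0.1, "offset": [0, 0, 0], "spin": 0}, {"grip": 0.1, "offset": [0, 0, 0], "spin": 0}])

```text
time_s: 8.2
tcp_pos: [0.5919, 0.2378, 0.0297]
ee_rot: [[-0.253, -0.967, 0.0], [-0.967, 0.253, 0.0], [-0.0, -0.0, -1.0]]
wrist_force: [0.4, 0.7, -0.1]
gripper_width: 0.573
gripper_force: 0.1
```

Request:
apply_moves(plan=[{"grip": 0.1, "offset": [0, 0, 0], "spin": 0}, {"grip": 0.1, "offset": [0, 0, 0], "spin": 0}, {"grip": 0.1, "offset": [0, 0, 0], "spin": 0}, {"grip": 0.1, "offset": [0, 0, -4], "spin": 0}, {"grip": 0.1, "offset": [0, 0, -8], "spin": 0}])

```text
time_s: 8.7
tcp_pos: [0.5908, 0.2371, 0.1088]
ee_rot: [[-0.253, -0.967, -0.004], [-0.967, 0.253, -0.003], [0.003, 0.003, -1.0]]
wrist_force: [1.4, 1.2, -0.1]
gripper_width: 0.412
gripper_force: 30.0
```

Request:
apply_moves(plan=[{"grip": 0.1, "offset": [0, 0, -4], "spin": 0}, {"grip": 0.1, "offset": [0, 0, -7], "spin": 0}, {"grip": 0.1, "offset": [-4, 2, -7], "spin": 0}, {"grip": 0.1, "offset": [-8, 4, -7], "spin": 0}, {"grip": 0.1, "offset": [-11, 5.5, -7], "spin": 0}])

```text
time_s: 9.2
tcp_pos: [0.5658, 0.3599, 0.1799]
ee_rot: [[-0.253, -0.967, 0.0], [-0.967, 0.253, 0.001], [-0.001, -0.0, -1.0]]
wrist_force: [1.1, 0.8, 0.1]
gripper_width: 0.412
gripper_force: 30.0
```

Request:
apply_moves(plan=[{"grip": 0.1, "offset": [0, 0, 2], "spin": 0}, {"grip": 0.1, "offset": [0, 0, 4], "spin": 0}, {"grip": 0.1, "offset": [0, 0, 6], "spin": 0}, {"grip": 0.1, "offset": [0, 0, 7], "spin": 0}, {"grip": 0.1, "offset": [0, 0, 7.5], "spin": 0}])

```text
time_s: 9.7
tcp_pos: [0.566, 0.3576, 0.1033]
ee_rot: [[-0.253, -0.967, -0.002], [-0.967, 0.253, -0.001], [0.002, 0.001, -1.0]]
wrist_force: [0.5, 0.8, -0.1]
gripper_width: 0.408
gripper_force: 30.0
```

Request:
apply_moves(plan=[{"grip": 0.1, "offset": [0, 0, 0], "spin": 0}, {"grip": 0.6, "offset": [0, 0, 0], "spin": 0}, {"grip": 0.6, "offset": [0, 0, 0], "spin": 0}, {"grip": 0.6, "offset": [0, 0, 0], "spin": 0}, {"grip": 0.6, "offset": [0, 0, 0], "spin": 0}])

```text
time_s: 10.2
tcp_pos: [0.5666, 0.3582, 0.1052]
ee_rot: [[-0.253, -0.967, 0.001], [-0.967, 0.253, 0.001], [-0.001, -0.001, -1.0]]
wrist_force: [0.0, 0.2, 0.3]
gripper_width: 0.586
gripper_force: 0.0
```

Request:
apply_moves(plan=[{"grip": 0.7, "offset": [0, 0, -3], "spin": 0}, {"grip": 0.7, "offset": [0, 0, -6], "spin": 0.12}, {"grip": 0.7, "offset": [0, 0, -7.5], "spin": 0.24}, {"grip": 0.7, "offset": [0, 0, -7.5], "spin": 0.36}, {"grip": 0.7, "offset": [0, 0, -7.5], "spin": 0.5}])

```text
time_s: 10.7
tcp_pos: [0.5666, 0.3583, 0.1809]
ee_rot: [[-0.69, -0.724, 0.002], [-0.724, 0.69, 0.002], [-0.002, 0.0, -1.0]]
wrist_force: [0.1, 0.0, -0.3]
gripper_width: 0.7
gripper_force: 0.0
```

```bash
cat >> h.py <<'E'
def go(x,y,z,th,s=None):
    """offset/spin from the measured pose to TCP x,y,z, tool-x world angle th deg"""
    s=s or r.sense();R=np.array(s['ee_rot']);d=np.array([x,y,z])-s['tcp_pos']
    t0=np.arctan2(R[1,0],R[0,0]);sp=-((np.radians(th)-t0+np.pi)%(2*np.pi)-np.pi)
    ex=np.array([np.cos(t0),np.sin(t0)]);ey=np.array([np.sin(t0),-np.cos(t0)])
    print('go off cm [%.2f %.2f %.2f] spin %.3f'%(d[:2]@ex*100,d[:2]@ey*100,-d[2]*100,sp),' now',np.round(s['tcp_pos'],4),round(np.degrees(t0),1),'t',s['time_s'])
E
python3 - <<'E'
from h import *
go(.565,.0985,.18,-157)
E
```

```text
go off cm [18.92 -17.81 0.09] spin 0.408  now [0.5666 0.3583 0.1809] -133.6 t 10.7
```

Request:
apply_moves(plan=[{"grip": 0.7, "offset": [3, -2.8, 0], "spin": 0}, {"grip": 0.7, "offset": [6, -5.6, 0], "spin": 0}, {"grip": 0.7, "offset": [9, -8.5, 0], "spin": 0}, {"grip": 0.7, "offset": [12, -11.3, 0], "spin": 0}, {"grip": 0.7, "offset": [14, -13.2, 0], "spin": 0}])

```text
time_s: 11.2
tcp_pos: [0.566, 0.1632, 0.18]
ee_rot: [[-0.687, -0.727, 0.0], [-0.727, 0.687, -0.0], [-0.0, -0.0, -1.0]]
wrist_force: [-0.0, 1.3, 0.3]
gripper_width: 0.701
gripper_force: 0.0
```

Request:
apply_moves(plan=[{"grip": 0.7, "offset": [3, -2.8, 0], "spin": 0.1}, {"grip": 0.7, "offset": [4.9, -4.6, 0], "spin": 0.2}, {"grip": 0.7, "offset": [4.9, -4.6, 2], "spin": 0.3}, {"grip": 0.7, "offset": [4.9, -4.6, 5], "spin": 0.408}, {"grip": 0.7, "offset": [4.9, -4.6, 8], "spin": 0.408}])

```text
time_s: 11.7
tcp_pos: [0.5668, 0.0982, 0.0997]
ee_rot: [[-0.919, -0.393, 0.002], [-0.393, 0.919, 0.001], [-0.003, 0.0, -1.0]]
wrist_force: [0.6, 1.2, 0.3]
gripper_width: 0.698
gripper_force: 0.0
```

Request:
apply_moves(plan=[{"grip": 0.7, "offset": [0, 0, 1], "spin": 0}, {"grip": 0.7, "offset": [0, 0, 2.5], "spin": 0}, {"grip": 0.7, "offset": [0, 0, 3.5], "spin": 0}, {"grip": 0.7, "offset": [0, 0, 4], "spin": 0}, {"grip": 0.7, "offset": [0, 0, 4], "spin": 0}])

```text
time_s: 12.2
tcp_pos: [0.5663, 0.0985, 0.0595]
ee_rot: [[-0.918, -0.396, -0.0], [-0.396, 0.918, -0.0], [0.0, -0.0, -1.0]]
wrist_force: [-1.2, 0.2, -0.3]
gripper_width: 0.702
gripper_force: 0.0
```

Run:
```python
from h import *
go(.565,.0985,.0345,-157)
```

```text
go off cm [0.12 0.05 2.50] spin 0.006  now [0.5663 0.0985 0.0595] -156.7 t 12.2
```

Request:
apply_moves(plan=[{"grip": 0.7, "offset": [0.1, 0, 0.8], "spin": 0}, {"grip": 0.7, "offset": [0.1, 0, 1.5], "spin": 0}, {"grip": 0.7, "offset": [0.1, 0, 2.1], "spin": 0}, {"grip": 0.7, "offset": [0.1, 0, 2.4], "spin": 0}, {"grip": 0.4, "offset": [0.1, 0, 2.4], "spin": 0}])

```text
time_s: 12.7
tcp_pos: [0.565, 0.0979, 0.0349]
ee_rot: [[-0.918, -0.396, -0.001], [-0.396, 0.918, -0.0], [0.001, -0.0, -1.0]]
wrist_force: [0.4, 0.0, 0.8]
gripper_width: 0.666
gripper_force: 0.0
```

Request:
apply_moves(plan=[{"grip": 0.1, "offset": [0, 0, 0], "spin": 0}, {"grip": 0.1, "offset": [0, 0, 0], "spin": 0}, {"grip": 0.1, "offset": [0, 0, 0], "spin": 0}, {"grip": 0.1, "offset": [0, 0, 0], "spin": 0}, {"grip": 0.1, "offset": [0, 0, 0], "spin": 0}])

```text
time_s: 13.2
tcp_pos: [0.5655, 0.0981, 0.0358]
ee_rot: [[-0.918, -0.396, 0.001], [-0.396, 0.918, 0.0], [-0.001, -0.0, -1.0]]
wrist_force: [1.0, -0.2, 0.2]
gripper_width: 0.41
gripper_force: 30.0
```

Request:
apply_moves(plan=[{"grip": 0.1, "offset": [0, 0, -2], "spin": 0}, {"grip": 0.1, "offset": [0, 0, -6], "spin": 0}, {"grip": 0.1, "offset": [0, 0, -10], "spin": 0}, {"grip": 0.1, "offset": [0, 0, -13], "spin": 0}, {"grip": 0.1, "offset": [0, 0, -14.5], "spin": 0}])

```text
time_s: 13.7
tcp_pos: [0.5665, 0.0984, 0.1841]
ee_rot: [[-0.918, -0.396, 0.005], [-0.396, 0.918, 0.002], [-0.006, -0.0, -1.0]]
wrist_force: [0.7, -0.4, -1.1]
gripper_width: 0.412
gripper_force: 30.0
```

Request:
apply_moves(plan=[{"grip": 0.1, "offset": [-1.5, 3.4, 0], "spin": 0}, {"grip": 0.1, "offset": [-3, 6.9, 0], "spin": 0}, {"grip": 0.1, "offset": [-5, 11.2, 0], "spin": 0}, {"grip": 0.1, "offset": [-7, 15.6, 0], "spin": 0}, {"grip": 0.1, "offset": [-8, 18, 0], "spin": 0}])

```text
time_s: 14.2
tcp_pos: [0.5674, 0.2983, 0.1803]
ee_rot: [[-0.918, -0.398, 0.0], [-0.398, 0.918, 0.001], [-0.001, 0.0, -1.0]]
wrist_force: [-0.4, -1.0, -0.2]
gripper_width: 0.414
gripper_force: 30.0
```

Request:
apply_moves(plan=[{"grip": 0.1, "offset": [-1.5, 3.4, 0], "spin": 0.1}, {"grip": 0.1, "offset": [-3, 6.9, 0], "spin": 0.2}, {"grip": 0.1, "offset": [-4.2, 9.4, 0], "spin": 0.3}, {"grip": 0.1, "offset": [-4.2, 9.4, 0], "spin": 0.4}, {"grip": 0.1, "offset": [-4.2, 9.4, 0], "spin": 0.4}])

```text
time_s: 14.7
tcp_pos: [0.5684, 0.3987, 0.1797]
ee_rot: [[-1.0, -0.008, -0.001], [-0.008, 1.0, -0.001], [0.001, -0.001, -1.0]]
wrist_force: [-0.1, 0.0, -0.2]
gripper_width: 0.408
gripper_force: 30.0
```

Run:
```python
from h import *
go(.570,.398,.105,-180)
```

```text
go off cm [-0.16 -0.07 7.47] spin 0.008  now [0.5684 0.3987 0.1797] -179.5 t 14.7
```

Request:
apply_moves(plan=[{"grip": 0.1, "offset": [0, 0, 2], "spin": 0}, {"grip": 0.1, "offset": [0, 0, 4], "spin": 0}, {"grip": 0.1, "offset": [0, 0, 6], "spin": 0}, {"grip": 0.1, "offset": [0, 0, 7], "spin": 0}, {"grip": 0.1, "offset": [0, 0, 7.5], "spin": 0}])

```text
time_s: 15.2
tcp_pos: [0.5688, 0.397, 0.1045]
ee_rot: [[-1.0, -0.007, -0.001], [-0.007, 1.0, -0.001], [0.001, -0.001, -1.0]]
wrist_force: [-1.0, 0.3, 0.5]
gripper_width: 0.408
gripper_force: 30.0
```

Request:
apply_moves(plan=[{"grip": 0.1, "offset": [0, 0, 0], "spin": 0}, {"grip": 0.55, "offset": [0, 0, 0], "spin": 0}, {"grip": 0.55, "offset": [0, 0, 0], "spin": 0}, {"grip": 0.55, "offset": [0, 0, 0], "spin": 0}, {"grip": 0.55, "offset": [0, 0, 0], "spin": 0}])

```text
time_s: 15.7
tcp_pos: [0.5691, 0.3981, 0.1062]
ee_rot: [[-1.0, -0.007, 0.001], [-0.007, 1.0, 0.001], [-0.001, 0.001, -1.0]]
wrist_force: [0.1, 0.2, -0.2]
gripper_width: 0.543
gripper_force: 0.0
```

Request:
apply_moves(plan=[{"grip": 0.55, "offset": [0, 0, -2], "spin": 0}, {"grip": 0.55, "offset": [0, 0, -5], "spin": 0}, {"grip": 0.55, "offset": [0, 0, -7.5], "spin": 0}, {"grip": 0.65, "offset": [0, -3, -7.5], "spin": 0}, {"grip": 0.65, "offset": [0, -7, -7.5], "spin": 0}])

```text
time_s: 16.2
tcp_pos: [0.5696, 0.3291, 0.1817]
ee_rot: [[-1.0, -0.01, 0.002], [-0.01, 1.0, 0.002], [-0.002, 0.002, -1.0]]
wrist_force: [0.3, -1.2, 0.2]
gripper_width: 0.621
gripper_force: 0.0
```

Request:
apply_moves(plan=[{"grip": 0.65, "offset": [0, -4.5, 0], "spin": 0}, {"grip": 0.65, "offset": [0, -9, 0], "spin": 0}, {"grip": 0.65, "offset": [0, -13.5, 0], "spin": 0}, {"grip": 0.65, "offset": [0, -17, 0], "spin": 0}, {"grip": 0.65, "offset": [0, -20, 0], "spin": 0}])

```text
time_s: 16.7
tcp_pos: [0.5706, 0.126, 0.1811]
ee_rot: [[-1.0, -0.006, 0.001], [-0.006, 1.0, 0.0], [-0.001, 0.0, -1.0]]
wrist_force: [0.8, 0.3, 0.3]
gripper_width: 0.648
gripper_force: 0.0
```

Request:
apply_moves(plan=[{"grip": 0.65, "offset": [0, -4, 0], "spin": -0.1}, {"grip": 0.65, "offset": [0, -8, 0], "spin": -0.2}, {"grip": 0.65, "offset": [0, -11, 0], "spin": -0.3}, {"grip": 0.65, "offset": [0, -13, 0], "spin": -0.4}, {"grip": 0.65, "offset": [0, -13, 0], "spin": -0.48}])

```text
time_s: 17.2
tcp_pos: [0.5715, -0.0045, 0.1809]
ee_rot: [[-0.884, -0.468, 0.0], [-0.468, 0.884, -0.0], [-0.0, -0.0, -1.0]]
wrist_force: [0.3, 0.3, -0.4]
gripper_width: 0.647
gripper_force: 0.0
```

Run:
```python
from h import *
go(.5695,-.001,.0355,-152)
c=cap('top');rects(c,.032,.53,.6,-.12,.14)
```

```text
go off cm [0.01 0.40 14.54] spin -0.002  now [ 0.5715 -0.0045  0.1809] -152.1 t 17.2
z0.032 x 0.5672 y -0.0019 size 31 36 worldang -61.7
z0.032 x 0.5726 y -0.0871 size 36 35 worldang -12.5
```

Request:
apply_moves(plan=[{"grip": 0.65, "offset": [0, 0.4, 3], "spin": 0}, {"grip": 0.65, "offset": [0, 0.4, 7], "spin": 0}, {"grip": 0.65, "offset": [0, 0.4, 10], "spin": 0}, {"grip": 0.65, "offset": [0, 0.4, 11.5], "spin": 0}, {"grip": 0.65, "offset": [0, 0.4, 12.2], "spin": 0}])

```text
time_s: 17.75
tcp_pos: [0.569, 0.0016, 0.0569]
ee_rot: [[-0.884, -0.467, -0.003], [-0.467, 0.884, -0.001], [0.003, 0.001, -1.0]]
wrist_force: [-0.6, -0.8, -0.1]
gripper_width: 0.65
gripper_force: 0.0
```

Request:
apply_moves(plan=[{"grip": 0.65, "offset": [0, 0, 0.7], "spin": 0}, {"grip": 0.65, "offset": [0, 0, 1.3], "spin": 0}, {"grip": 0.65, "offset": [0, 0, 1.9], "spin": 0}, {"grip": 0.65, "offset": [0, 0, 2.3], "spin": 0}, {"grip": 0.4, "offset": [0, 0, 2.3], "spin": 0}])

```text
time_s: 18.25
tcp_pos: [0.5696, 0.0014, 0.0353]
ee_rot: [[-0.884, -0.468, -0.001], [-0.468, 0.884, -0.0], [0.0, 0.0, -1.0]]
wrist_force: [0.1, -0.1, 0.3]
gripper_width: 0.614
gripper_force: 0.0
```

Request:
apply_moves(plan=[{"grip": 0.1, "offset": [0, 0, 0], "spin": 0}, {"grip": 0.1, "offset": [0, 0, 0], "spin": 0}, {"grip": 0.1, "offset": [0, 0, 0], "spin": 0}, {"grip": 0.1, "offset": [0, 0, 0], "spin": 0}, {"grip": 0.1, "offset": [0, 0, 0], "spin": 0}])

```text
time_s: 18.75
tcp_pos: [0.5701, 0.0015, 0.0359]
ee_rot: [[-0.884, -0.468, 0.001], [-0.468, 0.884, 0.0], [-0.001, -0.0, -1.0]]
wrist_force: [0.6, -1.1, 1.5]
gripper_width: 0.411
gripper_force: 30.0
```

Request:
apply_moves(plan=[{"grip": 0.1, "offset": [0, 0, -2], "spin": 0}, {"grip": 0.1, "offset": [0, 0, -6], "spin": 0}, {"grip": 0.1, "offset": [0, 0, -10], "spin": 0}, {"grip": 0.1, "offset": [0, 0, -13], "spin": 0}, {"grip": 0.1, "offset": [0, 0, -14.5], "spin": 0}])

```text
time_s: 19.25
tcp_pos: [0.571, 0.0017, 0.184]
ee_rot: [[-0.884, -0.468, 0.005], [-0.468, 0.884, 0.001], [-0.005, -0.002, -1.0]]
wrist_force: [0.1, 0.0, -0.5]
gripper_width: 0.41
gripper_force: 30.0
```

Request:
apply_moves(plan=[{"grip": 0.1, "offset": [-1.5, 3.5, 0], "spin": 0}, {"grip": 0.1, "offset": [-3, 7.5, 0], "spin": 0}, {"grip": 0.1, "offset": [-4.6, 11.5, 0], "spin": 0}, {"grip": 0.1, "offset": [-6.1, 15.2, 0], "spin": 0}, {"grip": 0.1, "offset": [-7, 17.5, 0], "spin": 0}])

```text
time_s: 19.75
tcp_pos: [0.5493, 0.1914, 0.1805]
ee_rot: [[-0.883, -0.469, 0.0], [-0.469, 0.883, 0.0], [-0.0, 0.0, -1.0]]
wrist_force: [0.6, 0.9, -0.6]
gripper_width: 0.412
gripper_force: 30.0
```

Request:
apply_moves(plan=[{"grip": 0.1, "offset": [-1.5, 3.8, 0], "spin": 0.1}, {"grip": 0.1, "offset": [-3, 7.6, 0], "spin": 0.2}, {"grip": 0.1, "offset": [-4.5, 11.4, 0], "spin": 0.3}, {"grip": 0.1, "offset": [-6, 15.1, 0], "spin": 0.4}, {"grip": 0.1, "offset": [-6.5, 16.4, 0], "spin": 0.49}])

```text
time_s: 20.25
tcp_pos: [0.5298, 0.3676, 0.18]
ee_rot: [[-1.0, 0.004, 0.0], [0.004, 1.0, 0.0], [-0.0, 0.0, -1.0]]
wrist_force: [-0.5, -0.7, -0.1]
gripper_width: 0.411
gripper_force: 30.0
```

Run:
```python
from h import *
go(.532,.364,.105,-180)
```

```text
go off cm [-0.22 -0.36 7.50] spin -0.004  now [0.5298 0.3676 0.18  ] 179.8 t 20.25
```

Request:
apply_moves(plan=[{"grip": 0.1, "offset": [0, 0, 2], "spin": 0}, {"grip": 0.1, "offset": [0, 0, 4], "spin": 0}, {"grip": 0.1, "offset": [0, 0, 6], "spin": 0}, {"grip": 0.1, "offset": [0, 0, 7], "spin": 0}, {"grip": 0.1, "offset": [0, 0, 7.3], "spin": 0}])

```text
time_s: 20.75
tcp_pos: [0.53, 0.3637, 0.1061]
ee_rot: [[-1.0, 0.003, -0.002], [0.003, 1.0, -0.002], [0.002, -0.002, -1.0]]
wrist_force: [-0.1, -0.1, 0.1]
gripper_width: 0.408
gripper_force: 30.0
```

Request:
apply_moves(plan=[{"grip": 0.1, "offset": [0, 0, 0], "spin": 0}, {"grip": 0.55, "offset": [0, 0, 0], "spin": 0}, {"grip": 0.55, "offset": [0, 0, 0], "spin": 0}, {"grip": 0.55, "offset": [0, 0, 0], "spin": 0}, {"grip": 0.55, "offset": [0, 0, 0], "spin": 0}])

```text
time_s: 21.25
tcp_pos: [0.5307, 0.3644, 0.1081]
ee_rot: [[-1.0, 0.003, 0.001], [0.003, 1.0, 0.001], [-0.001, 0.001, -1.0]]
wrist_force: [0.2, 0.4, 0.3]
gripper_width: 0.543
gripper_force: 0.0
```

Request:
apply_moves(plan=[{"grip": 0.55, "offset": [0, 0, -2], "spin": 0}, {"grip": 0.55, "offset": [0, 0, -5], "spin": 0}, {"grip": 0.55, "offset": [0, 0, -7.3], "spin": 0}, {"grip": 0.65, "offset": [0, -3, -7.3], "spin": 0}, {"grip": 0.65, "offset": [-0.2, -7, -7.3], "spin": 0}])

```text
time_s: 21.75
tcp_pos: [0.5325, 0.2952, 0.1817]
ee_rot: [[-1.0, 0.001, 0.002], [0.001, 1.0, 0.002], [-0.002, 0.002, -1.0]]
wrist_force: [0.1, -0.1, -0.5]
gripper_width: 0.622
gripper_force: 0.0
```

Request:
apply_moves(plan=[{"grip": 0.65, "offset": [-1, -4.5, 0], "spin": 0}, {"grip": 0.65, "offset": [-2, -9, 0], "spin": 0}, {"grip": 0.65, "offset": [-3, -13.5, 0], "spin": 0}, {"grip": 0.65, "offset": [-3.5, -17, 0], "spin": 0}, {"grip": 0.65, "offset": [-4, -20, 0], "spin": 0}])

```text
time_s: 22.25
tcp_pos: [0.5718, 0.092, 0.1809]
ee_rot: [[-1.0, 0.004, 0.0], [0.004, 1.0, 0.0], [-0.0, 0.0, -1.0]]
wrist_force: [1.0, 0.7, 0.4]
gripper_width: 0.653
gripper_force: 0.0
```

Request:
apply_moves(plan=[{"grip": 0.65, "offset": [0, -4, 0], "spin": 0.05}, {"grip": 0.65, "offset": [0, -8.5, 0], "spin": 0.1}, {"grip": 0.65, "offset": [0, -13, 0], "spin": 0.15}, {"grip": 0.65, "offset": [0, -17, 0], "spin": 0.21}, {"grip": 0.65, "offset": [0, -18.5, 0], "spin": 0.21}])

```text
time_s: 22.75
tcp_pos: [0.5707, -0.0939, 0.1808]
ee_rot: [[-0.977, 0.215, 0.0], [0.215, 0.977, -0.0], [-0.0, -0.0, -1.0]]
wrist_force: [-1.1, 1.0, 0.3]
gripper_width: 0.65
gripper_force: 0.0
```

Run:
```python
from h import *
go(.5725,-.087,.0355,168)
c=cap('top');rects(c,.032,.53,.6,-.12,.14)
```

```text
go off cm [-0.03 0.71 14.53] spin -0.008  now [ 0.5707 -0.0939  0.1808] 167.6 t 22.75
z0.032 x 0.5725 y -0.0872 size 36 36 worldang -12.5
z0.032 x 0.5660 y 0.0615 size 157 68 worldang 0.0
```

Request:
apply_moves(plan=[{"grip": 0.65, "offset": [0, 0.5, 3], "spin": 0}, {"grip": 0.65, "offset": [0, 0.5, 7], "spin": 0}, {"grip": 0.65, "offset": [0, 0.5, 10], "spin": 0}, {"grip": 0.65, "offset": [0, 0.5, 11.5], "spin": 0}, {"grip": 0.65, "offset": [0, 0.5, 12.2], "spin": 0}])

```text
time_s: 23.3
tcp_pos: [0.5714, -0.0852, 0.0568]
ee_rot: [[-0.978, 0.21, -0.003], [0.21, 0.978, -0.0], [0.003, -0.001, -1.0]]
wrist_force: [-0.4, 0.2, -0.0]
gripper_width: 0.65
gripper_force: 0.0
```

Request:
apply_moves(plan=[{"grip": 0.65, "offset": [0, 0, 0.7], "spin": 0}, {"grip": 0.65, "offset": [0, 0, 1.3], "spin": 0}, {"grip": 0.65, "offset": [0, 0, 1.9], "spin": 0}, {"grip": 0.65, "offset": [0, 0, 2.3], "spin": 0}, {"grip": 0.4, "offset": [0, 0, 2.3], "spin": 0}])

```text
time_s: 23.8
tcp_pos: [0.572, -0.086, 0.0353]
ee_rot: [[-0.977, 0.212, -0.0], [0.212, 0.977, 0.0], [0.0, -0.0, -1.0]]
wrist_force: [0.3, 0.2, 0.8]
gripper_width: 0.61
gripper_force: 0.0
```

Request:
apply_moves(plan=[{"grip": 0.1, "offset": [0, 0, 0], "spin": 0}, {"grip": 0.1, "offset": [0, 0, 0], "spin": 0}, {"grip": 0.1, "offset": [0, 0, 0], "spin": 0}, {"grip": 0.1, "offset": [0, 0, 0], "spin": 0}, {"grip": 0.1, "offset": [0, 0, 0], "spin": 0}])

```text
time_s: 24.3
tcp_pos: [0.5724, -0.086, 0.0359]
ee_rot: [[-0.977, 0.211, 0.001], [0.211, 0.977, -0.0], [-0.001, 0.0, -1.0]]
wrist_force: [-0.4, 0.1, 1.7]
gripper_width: 0.409
gripper_force: 30.0
```

Request:
apply_moves(plan=[{"grip": 0.1, "offset": [0, 0, -2], "spin": 0}, {"grip": 0.1, "offset": [0, 0, -6], "spin": 0}, {"grip": 0.1, "offset": [0, 0, -10], "spin": 0}, {"grip": 0.1, "offset": [0, 0, -13], "spin": 0}, {"grip": 0.1, "offset": [0, 0, -14.5], "spin": 0}])

```text
time_s: 24.8
tcp_pos: [0.5734, -0.086, 0.184]
ee_rot: [[-0.977, 0.211, 0.006], [0.211, 0.977, 0.0], [-0.005, 0.001, -1.0]]
wrist_force: [-0.1, 0.2, -0.1]
gripper_width: 0.411
gripper_force: 30.0
```

Request:
apply_moves(plan=[{"grip": 0.1, "offset": [0.9, 3.2, 0], "spin": 0}, {"grip": 0.1, "offset": [1.8, 6.4, 0], "spin": 0}, {"grip": 0.1, "offset": [2.7, 9.8, 0], "spin": 0}, {"grip": 0.1, "offset": [3.6, 13, 0], "spin": 0}, {"grip": 0.1, "offset": [4.5, 16.5, 0], "spin": 0}])

```text
time_s: 25.3
tcp_pos: [0.5626, 0.0859, 0.1805]
ee_rot: [[-0.977, 0.212, -0.0], [0.212, 0.977, 0.0], [0.0, -0.0, -1.0]]
wrist_force: [0.3, -0.4, -0.4]
gripper_width: 0.413
gripper_force: 30.0
```

Request:
apply_moves(plan=[{"grip": 0.1, "offset": [0.9, 3.4, 0], "spin": 0}, {"grip": 0.1, "offset": [1.8, 6.8, 0], "spin": 0}, {"grip": 0.1, "offset": [2.7, 10.2, 0], "spin": 0}, {"grip": 0.1, "offset": [3.6, 13.5, 0], "spin": 0}, {"grip": 0.1, "offset": [4.2, 15.5, 0], "spin": 0}])

```text
time_s: 25.8
tcp_pos: [0.5545, 0.2473, 0.1803]
ee_rot: [[-0.978, 0.21, -0.0], [0.21, 0.978, 0.0], [0.0, 0.0, -1.0]]
wrist_force: [0.4, -0.6, 0.1]
gripper_width: 0.412
gripper_force: 30.0
```

Request:
apply_moves(plan=[{"grip": 0.1, "offset": [0.9, 3.4, 0], "spin": 0}, {"grip": 0.1, "offset": [1.8, 6.8, 0], "spin": -0.05}, {"grip": 0.1, "offset": [2.7, 10.2, 0], "spin": -0.1}, {"grip": 0.1, "offset": [3.5, 12.5, 0], "spin": -0.15}, {"grip": 0.1, "offset": [3.7, 13.2, 0], "spin": -0.21}])

```text
time_s: 26.3
tcp_pos: [0.546, 0.3841, 0.1799]
ee_rot: [[-1.0, -0.002, -0.001], [-0.002, 1.0, -0.0], [0.001, -0.0, -1.0]]
wrist_force: [0.1, 0.4, 0.5]
gripper_width: 0.416
gripper_force: 30.0
```

Run:
```python
from h import *
go(.549,.381,.115,-180)
c=cap('wrist');cv2.imwrite('pics/w2.png',c['img'])
```

```text
go off cm [-0.29 -0.31 6.49] spin 0.002  now [0.546  0.3841 0.1799] -179.9 t 26.3
```

Request:
apply_moves(plan=[{"grip": 0.1, "offset": [-0.2, -0.2, 2], "spin": 0}, {"grip": 0.1, "offset": [-0.2, -0.2, 4], "spin": 0}, {"grip": 0.1, "offset": [-0.2, -0.2, 5.5], "spin": 0}, {"grip": 0.1, "offset": [-0.2, -0.2, 6.2], "spin": 0}, {"grip": 0.1, "offset": [-0.2, -0.2, 6.5], "spin": 0}])

```text
time_s: 26.85
tcp_pos: [0.5485, 0.3791, 0.1148]
ee_rot: [[-1.0, 0.004, -0.001], [0.004, 1.0, -0.001], [0.001, -0.001, -1.0]]
wrist_force: [0.4, -0.4, -0.5]
gripper_width: 0.414
gripper_force: 30.0
```

Request:
apply_moves(plan=[{"grip": 0.1, "offset": [0, 0, 0], "spin": 0}, {"grip": 0.55, "offset": [0, 0, 0], "spin": 0}, {"grip": 0.55, "offset": [0, 0, 0], "spin": 0}, {"grip": 0.55, "offset": [0, 0, 0], "spin": 0}, {"grip": 0.55, "offset": [0, 0, 0], "spin": 0}])

```text
time_s: 27.35
tcp_pos: [0.5487, 0.3801, 0.116]
ee_rot: [[-1.0, 0.003, 0.001], [0.003, 1.0, 0.001], [-0.001, 0.001, -1.0]]
wrist_force: [-0.6, 0.0, -0.2]
gripper_width: 0.544
gripper_force: 0.0
```

Request:
apply_moves(plan=[{"grip": 0.55, "offset": [0, 0, -2], "spin": 0}, {"grip": 0.55, "offset": [0, 0, -5], "spin": 0}, {"grip": 0.55, "offset": [0, 0, -6.5], "spin": 0}, {"grip": 0.8, "offset": [1.7, -2.5, -6.5], "spin": 0}, {"grip": 0.8, "offset": [3.7, -5.5, -6.5], "spin": 0}])

```text
time_s: 27.85
tcp_pos: [0.5115, 0.3255, 0.1809]
ee_rot: [[-1.0, 0.003, 0.001], [0.003, 1.0, 0.001], [-0.001, 0.001, -1.0]]
wrist_force: [0.1, -1.5, 0.1]
gripper_width: 0.652
gripper_force: 0.0
```

Request:
apply_moves(plan=[{"grip": 0.8, "offset": [2.5, -3.5, 0], "spin": 0}, {"grip": 0.8, "offset": [5, -7, 0], "spin": 0}, {"grip": 0.8, "offset": [7, -10, 0], "spin": 0.05}, {"grip": 0.8, "offset": [8.5, -12, 0], "spin": 0.09}, {"grip": 0.8, "offset": [8.5, -12, 0], "spin": 0.09}])

```text
time_s: 28.35
tcp_pos: [0.4239, 0.2029, 0.181]
ee_rot: [[-0.995, 0.095, -0.001], [0.095, 0.995, -0.0], [0.001, -0.0, -1.0]]
wrist_force: [-0.8, 0.4, 0.2]
gripper_width: 0.8
gripper_force: 0.0
```

Run:
```python
from h import *
go(.422,.2028,.0235,174.7)
c=cap('top');cv2.imwrite('pics/t2.png',c['img'][150:330,110:510][:, :].repeat(2,0).repeat(2,1))
print('cards');rects(c,.006,.36,.55,-.12,.28)
P=cloud(c)
Q=P[175:255,115:200].reshape(-1,3);Q=Q[(Q[:,0]<.6)&(Q[:,0]>.5)&(Q[:,1]>.33)&(Q[:,1]<.43)];print('bin z pct',np.percentile(Q[:,2],[5,25,50,75,95]))
```

```text
go off cm [0.19 -0.03 15.75] spin -0.002  now [0.4239 0.2029 0.181 ] 174.6 t 28.35
cards
z0.006 x 0.4202 y -0.0685 size 46 85 worldang -5.6
z0.006 x 0.4409 y 0.0620 size 146 57 worldang -83.5
z0.006 x 0.5140 y 0.2660 size 72 28 worldang -90.0
bin z pct [0.00123576 0.00405005 0.02187884 0.02634691 0.02901372]
```

View pics/t2.png

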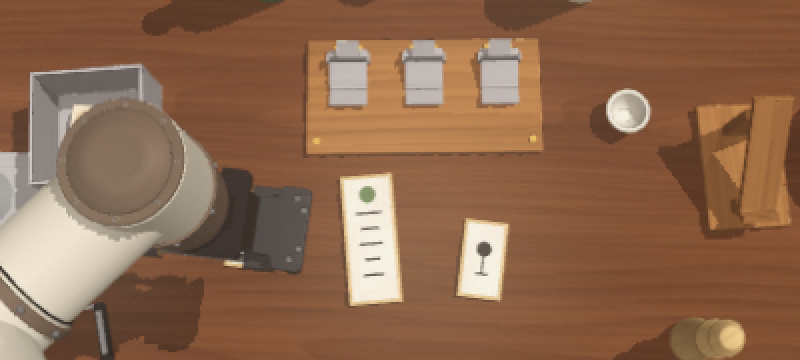

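Request:
apply_moves(plan=[{"grip": 0.8, "offset": [0.1, 0, 3], "spin": 0}, {"grip": 0.8, "offset": [0.1, 0, 7], "spin": 0}, {"grip": 0.8, "offset": [0.1, 0, 10.5], "spin": 0}, {"grip": 0.8, "offset": [0.1, 0, 12.2], "spin": 0}, {"grip": 0.8, "offset": [0.1, 0, 13], "spin": 0}])

```text
time_s: 28.9
tcp_pos: [0.4252, 0.2058, 0.0487]
ee_rot: [[-0.996, 0.092, -0.002], [0.092, 0.996, -0.002], [0.002, -0.002, -1.0]]
wrist_force: [-0.5, -0.2, 0.2]
gripper_width: 0.8
gripper_force: 0.0
```

Request:
apply_moves(plan=[{"grip": 0.8, "offset": [0, 0, 0.8], "spin": 0}, {"grip": 0.8, "offset": [0, 0, 1.5], "spin": 0}, {"grip": 0.8, "offset": [0, 0, 2], "spin": 0}, {"grip": 0.8, "offset": [0, 0, 2.3], "spin": 0}, {"grip": 0.8, "offset": [0, 0, 2.3], "spin": 0}])

```text
time_s: 29.4
tcp_pos: [0.4251, 0.2055, 0.0276]
ee_rot: [[-0.996, 0.093, 0.0], [0.093, 0.996, 0.0], [-0.0, 0.0, -1.0]]
wrist_force: [0.5, -0.4, 0.2]
gripper_width: 0.803
gripper_force: 0.0
```

Run:
```python
from h import *
go(.422,.2028,.0235,174.7)
```

```text
go off cm [0.28 -0.30 0.41] spin -0.001  now [0.4251 0.2055 0.0276] 174.7 t 29.4
```

Now correct, close, and lift slightly over the deck height.

Request:
apply_moves(plan=[{"grip": 0.8, "offset": [0.2, -0.25, 0.2], "spin": 0}, {"grip": 0.8, "offset": [0.3, -0.3, 0.4], "spin": 0}, {"grip": 0.8, "offset": [0.3, -0.3, 0.4], "spin": 0}, {"grip": 0.4, "offset": [0.3, -0.3, 0.4], "spin": 0}, {"grip": 0.4, "offset": [0.3, -0.3, 0.4], "spin": 0}])

```text
time_s: 29.9
tcp_pos: [0.4219, 0.2029, 0.0237]
ee_rot: [[-0.996, 0.093, 0.0], [0.093, 0.996, 0.0], [-0.0, 0.0, -1.0]]
wrist_force: [0.3, -0.2, -1.5]
gripper_width: 0.694
gripper_force: 0.0
```

Request:
apply_moves(plan=[{"grip": 0.4, "offset": [0, 0, 0], "spin": 0}, {"grip": 0.4, "offset": [0, 0, 0], "spin": 0}, {"grip": 0.4, "offset": [0, 0, 0], "spin": 0}, {"grip": 0.4, "offset": [0, 0, 0], "spin": 0}, {"grip": 0.4, "offset": [0, 0, 0], "spin": 0}])

```text
time_s: 30.4
tcp_pos: [0.4219, 0.2029, 0.0236]
ee_rot: [[-0.996, 0.093, 0.0], [0.093, 0.996, 0.0], [-0.0, 0.0, -1.0]]
wrist_force: [-0.1, 0.2, 1.6]
gripper_width: 0.567
gripper_force: 30.0
```

Run:
```python
from h import *
# card centre target in front of clip0: lip front along board ; board frame
ps=np.radians(2.34);ex=np.array([np.cos(ps),np.sin(ps)]);ey=np.array([-np.sin(ps),np.cos(ps)]);o=np.array([.6137,.0043])
s=r.sense();
# grasp 25 mm behind card centre
for bx,n in((-.087,'pre'),(-.0,'')):
    p=o+.09*ey+bx*ex;print(n,p);go(p[0],p[1],.0335+.004,182.34)
# clip fronts from depth of the top view (t2 state)
c=dict(np.load('top0.npz'));P=cloud(c).reshape(-1,3)
q=np.c_[(P[:,:2]-o)@ex,(P[:,:2]-o)@ey,P[:,2]]
for y in (.09,0,-.09):
    m=q[(abs(q[:,1]-y)<.012)&(q[:,0]>-.03)&(q[:,0]<.07)&(q[:,2]<.06)];m=m[np.argsort(m[:,0])]
    print([ (int(1000*a),int(1000*b)) for a,_,b in m[::6]])
```

```text
pre [0.5230979 0.0906728]
go off cm [-11.12 -10.23 -1.39] spin -0.134  now [0.4219 0.2029 0.0236] 174.7 t 30.4
 [0.61002536 0.09422495]
go off cm [-19.74 -9.07 -1.39] spin -0.134  now [0.4219 0.2029 0.0236] 174.7 t 30.4
[(-29, 33), (-27, 9), (-25, 30), (-24, 33), (-20, 10), (-18, 10), (-16, 11), (-15, 7), (-13, 12), (-13, 19), (-12, 18), (-11, 20), (-10, 17), (-8, 19), (-6, 13), (-5, 16), (-3, 19), (-2, 16), (0, 17), (0, 14), (2, 14), (4, 17), (5, 13), (7, 16), (8, 10), (9, 16), (11, 18), (12, 14), (14, 18), (15, 12), (17, 15), (18, 18), (19, 17), (21, 18), (22, 15), (24, 17), (25, 22), (26, 18), (28, 20), (28, 25), (30, 20), (32, 23), (33, 20), (34, 23), (35, 19), (37, 21), (38, 26), (40, 21), (41, 26), (41, 24), (44, 25), (45, 20), (46, 24), (47, 29), (48, 26), (50, 29), (51, 32), (52, 29), (53, 33), (54, 31), (56, 33), (57, 35), (58, 33), (59, 37), (61, 33)]
[(-29, 29), (-28, 33), (-25, 33), (-23, 32), (-20, 14), (-18, 13), (-16, 7), (-14, 8), (-13, 23), (-12, 20), (-11, 18), (-11, 7), (-9, 19), (-7, 20), (-6, 15), (-4, 19), (-3, 13), (0, 14), (0, 19), (1, 13), (3, 15), (5, 10), (
[... 338 characters left out ...]
1, 29), (53, 30), (54, 35), (55, 32), (56, 36), (57, 31), (59, 36)]
[(-29, 34), (-28, 31), (-26, 31), (-19, 6), (-18, 10), (-15, 10), (-14, 22), (-13, 19), (-13, 18), (-12, 8), (-10, 18), (-8, 19), (-7, 16), (-5, 18), (-4, 14), (-2, 16), (-1, 18), (0, 12), (2, 14), (4, 17), (5, 13), (6, 17), (7, 14), (9, 16), (11, 17), (12, 15), (14, 17), (15, 12), (17, 16), (18, 18), (19, 16), (21, 19), (22, 16), (23, 19), (25, 21), (26, 18), (28, 20), (28, 19), (30, 20), (32, 23), (33, 20), (34, 23), (35, 20), (37, 22), (38, 27), (39, 23), (40, 26), (41, 23), (44, 24), (45, 29), (46, 26), (48, 27), (48, 25), (50, 28), (52, 31), (52, 36), (53, 33), (55, 36), (56, 40), (57, 29), (58, 32), (60, 36), (60, 34)]
```

Request:
apply_moves(plan=[{"grip": 0.4, "offset": [0, 0, -1], "spin": 0}, {"grip": 0.4, "offset": [0, 0, -2.2], "spin": 0}, {"grip": 0.4, "offset": [-2, -2, -2.2], "spin": 0}, {"grip": 0.4, "offset": [-4, -4, -2.2], "spin": 0}, {"grip": 0.4, "offset": [-5.5, -5.5, -2.2], "spin": 0}])

```text
time_s: 30.9
tcp_pos: [0.4722, 0.1421, 0.0464]
ee_rot: [[-0.996, 0.093, 0.001], [0.093, 0.996, 0.0], [-0.001, 0.0, -1.0]]
wrist_force: [0.5, 0.0, -1.1]
gripper_width: 0.566
gripper_force: 30.0
```

Request:
apply_moves(plan=[{"grip": 0.4, "offset": [-2, -2, 0], "spin": -0.05}, {"grip": 0.4, "offset": [-4, -4, 0], "spin": -0.1}, {"grip": 0.4, "offset": [-4.9, -4.8, 0], "spin": -0.134}, {"grip": 0.4, "offset": [-4.9, -4.8, 0], "spin": -0.134}, {"grip": 0.4, "offset": [-4.9, -4.8, 0], "spin": -0.134}])

```text
time_s: 31.4
tcp_pos: [0.5154, 0.0904, 0.0458]
ee_rot: [[-0.999, -0.039, -0.0], [-0.039, 0.999, 0.0], [0.0, 0.0, -1.0]]
wrist_force: [-0.3, 0.2, 0.8]
gripper_width: 0.569
gripper_force: 30.0
```

```bash
cat >> h.py <<'E'
ps=np.radians(2.34);bex=np.array([np.cos(ps),np.sin(ps)]);bey=np.array([-np.sin(ps),np.cos(ps)]);bo=np.array([.6137,.0043])
def gob(bx,by,z,th=182.34):
    p=bo+bx*bex+by*bey; go(p[0],p[1],z,th)
E
python3 - <<'E'
from h import *
gob(-.094,.09,.0343)
s=r.sense();print(s['gripper_width'],s['gripper_force'])
c=cap('top');b=bird(c,.48,.70,-.16,.16,.016,2500.);cv2.imwrite('pics/b3.png',b)
E
```

```text
go off cm [-0.07 -0.00 1.15] spin -0.001  now [0.5154 0.0904 0.0458] -177.7 t 31.4
0.5685154768185345 29.96429443359375
```

View pics/b3.png

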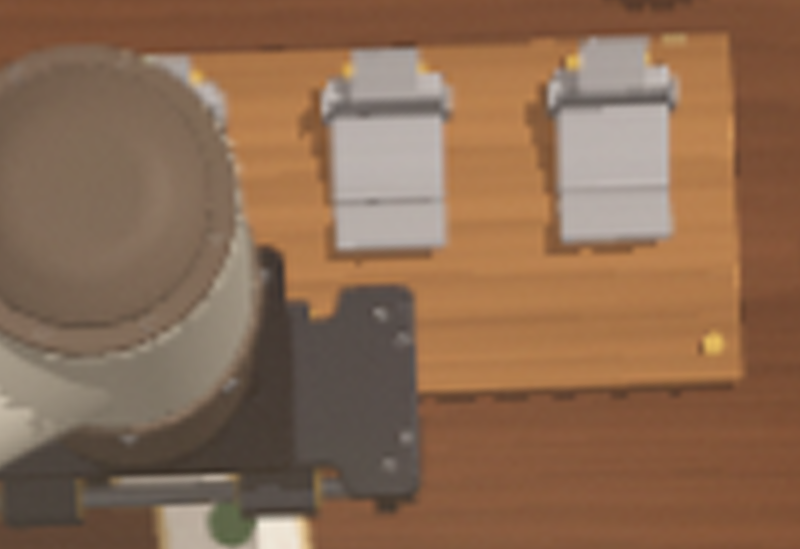

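Request:
apply_moves(plan=[{"grip": 0.4, "offset": [0, 0, 0.5], "spin": 0}, {"grip": 0.4, "offset": [0, 0, 0.9], "spin": 0}, {"grip": 0.4, "offset": [0, 0, 1.15], "spin": 0}, {"grip": 0.4, "offset": [0, 0, 1.15], "spin": 0}, {"grip": 0.4, "offset": [0, 0, 1.15], "spin": 0}])

```text
time_s: 31.95
tcp_pos: [0.5157, 0.0907, 0.0339]
ee_rot: [[-0.999, -0.041, -0.0], [-0.041, 0.999, -0.0], [0.0, -0.0, -1.0]]
wrist_force: [0.6, -0.2, -0.2]
gripper_width: 0.565
gripper_force: 30.0
```

Request:
apply_moves(plan=[{"grip": 0.4, "offset": [-0.4, 0, 0], "spin": 0}, {"grip": 0.4, "offset": [-0.8, 0, 0], "spin": 0}, {"grip": 0.4, "offset": [-1.2, 0, 0], "spin": 0}, {"grip": 0.4, "offset": [-1.6, 0, 0], "spin": 0}, {"grip": 0.4, "offset": [-2, 0, 0], "spin": 0}])

```text
time_s: 32.45
tcp_pos: [0.5355, 0.0911, 0.0338]
ee_rot: [[-0.999, -0.04, -0.001], [-0.04, 0.999, -0.0], [0.001, -0.0, -1.0]]
wrist_force: [-0.9, 0.1, -1.2]
gripper_width: 0.567
gripper_force: 30.0
```

Run:
```python
from h import *
gob(-.036,.09,.0343)
```

```text
go off cm [-3.85 0.01 -0.05] spin -0.001  now [0.5355 0.0911 0.0338] -177.7 t 32.45
```

Request:
apply_moves(plan=[{"grip": 0.4, "offset": [-0.4, 0, -0.03], "spin": 0}, {"grip": 0.4, "offset": [-0.8, 0, -0.03], "spin": 0}, {"grip": 0.4, "offset": [-1.2, 0, -0.03], "spin": 0}, {"grip": 0.4, "offset": [-1.5, 0, -0.03], "spin": 0}, {"grip": 0.4, "offset": [-1.8, 0, -0.03], "spin": 0}])

```text
time_s: 32.95
tcp_pos: [0.5541, 0.0921, 0.0343]
ee_rot: [[-0.999, -0.041, 0.0], [-0.041, 0.999, 0.0], [-0.0, 0.0, -1.0]]
wrist_force: [-1.5, 0.1, -0.8]
gripper_width: 0.567
gripper_force: 30.0
```

Request:
apply_moves(plan=[{"grip": 0.4, "offset": [-0.3, 0, 0], "spin": 0}, {"grip": 0.4, "offset": [-0.6, 0, 0], "spin": 0}, {"grip": 0.4, "offset": [-0.9, 0, 0], "spin": 0}, {"grip": 0.4, "offset": [-1.2, 0, 0], "spin": 0}, {"grip": 0.4, "offset": [-1.5, 0, 0], "spin": 0}])

```text
time_s: 33.45
tcp_pos: [0.569, 0.0928, 0.0343]
ee_rot: [[-0.999, -0.041, 0.0], [-0.041, 0.999, 0.0], [-0.0, 0.0, -1.0]]
wrist_force: [-1.2, 0.1, -0.9]
gripper_width: 0.568
gripper_force: 30.0
```

Request:
apply_moves(plan=[{"grip": 0.4, "offset": [-0.1, 0, 0], "spin": 0}, {"grip": 0.4, "offset": [-0.2, 0, 0], "spin": 0}, {"grip": 0.4, "offset": [-0.3, 0, 0], "spin": 0}, {"grip": 0.4, "offset": [-0.4, 0, 0], "spin": 0}, {"grip": 0.4, "offset": [-0.4, 0, 0], "spin": 0}])

```text
time_s: 33.95
tcp_pos: [0.5729, 0.0929, 0.0344]
ee_rot: [[-0.999, -0.041, 0.0], [-0.041, 0.999, 0.0], [-0.0, 0.0, -1.0]]
wrist_force: [-1.4, -0.1, -1.8]
gripper_width: 0.566
gripper_force: 30.0
```

Run:
```python
from h import *
gob(-.0335,.09,.0343);s=r.sense();print(s['wrist_force'],s['moment'],s['gripper_width'])
```

```text
go off cm [-0.37 -0.02 0.01] spin 0.000  now [0.5729 0.0929 0.0344] -177.7 t 33.95
[-1.43530909 -0.13884405 -1.8497281 ] [-0.0731974   0.12177666  0.00678387] 0.565713324675036
```

Request:
apply_moves(plan=[{"grip": 0.4, "offset": [-0.1, 0, 0], "spin": 0}, {"grip": 0.4, "offset": [-0.2, 0, 0], "spin": 0}, {"grip": 0.4, "offset": [-0.3, 0, 0], "spin": 0}, {"grip": 0.4, "offset": [-0.4, 0, 0], "spin": 0}, {"grip": 0.4, "offset": [-0.4, 0, 0], "spin": 0}])

```text
time_s: 34.45
tcp_pos: [0.576, 0.093, 0.034]
ee_rot: [[-0.999, -0.041, -0.002], [-0.041, 0.999, -0.0], [0.002, -0.0, -1.0]]
wrist_force: [-3.0, 0.6, -1.5]
gripper_width: 0.568
gripper_force: 30.0
```

Request:
apply_moves(plan=[{"grip": 0.4, "offset": [-0.1, 0, 0], "spin": 0}, {"grip": 0.4, "offset": [-0.1, 0, 0], "spin": 0}, {"grip": 0.4, "offset": [-0.2, 0, 0], "spin": 0}, {"grip": 0.4, "offset": [-0.2, 0, 0], "spin": 0}])

```text
time_s: 34.85
tcp_pos: [0.5762, 0.0929, 0.0337]
ee_rot: [[-0.999, -0.04, -0.006], [-0.04, 0.999, -0.001], [0.006, -0.001, -1.0]]
wrist_force: [-7.0, 2.4, -0.1]
gripper_width: 0.569
gripper_force: 30.0
```

Request:
apply_moves(plan=[{"grip": 0.4, "offset": [-0.05, 0, 0], "spin": 0}, {"grip": 0.75, "offset": [0, 0, 0], "spin": 0}, {"grip": 0.75, "offset": [0, 0, 0], "spin": 0}, {"grip": 0.75, "offset": [0, 0, 0], "spin": 0}, {"grip": 0.75, "offset": [0, 0, 0], "spin": 0}])

```text
time_s: 35.35
tcp_pos: [0.5797, 0.0933, 0.0349]
ee_rot: [[-0.999, -0.041, 0.002], [-0.041, 0.999, 0.001], [-0.002, 0.001, -1.0]]
wrist_force: [-0.6, -0.6, -0.6]
gripper_width: 0.738
gripper_force: 0.0
```

Request:
apply_moves(plan=[{"grip": 0.75, "offset": [0, 0, -1], "spin": 0}, {"grip": 0.75, "offset": [0, 0, -3], "spin": 0}, {"grip": 0.75, "offset": [1, 0, -7], "spin": 0}, {"grip": 0.75, "offset": [4, 0, -11], "spin": 0}, {"grip": 0.75, "offset": [7, 0, -14], "spin": 0}])

```text
time_s: 35.85
tcp_pos: [0.5092, 0.0904, 0.1773]
ee_rot: [[-0.999, -0.041, 0.004], [-0.041, 0.999, 0.001], [-0.004, 0.001, -1.0]]
wrist_force: [0.5, 1.0, 0.8]
gripper_width: 0.748
gripper_force: 0.0
```

Request:
apply_moves(plan=[{"grip": 0.75, "offset": [1, -4.5, 0], "spin": 0}, {"grip": 0.75, "offset": [2, -9, 0], "spin": 0}, {"grip": 0.75, "offset": [3, -12, 0], "spin": 0.05}, {"grip": 0.75, "offset": [4, -14, 0], "spin": 0.1}, {"grip": 0.75, "offset": [4, -14, 0], "spin": 0.13}])

```text
time_s: 36.35
tcp_pos: [0.4734, -0.0532, 0.1753]
ee_rot: [[-0.996, 0.094, 0.001], [0.094, 0.996, 0.0], [-0.001, 0.0, -1.0]]
wrist_force: [0.3, 1.2, 0.4]
gripper_width: 0.752
gripper_force: 0.0
```

Run:
```python
from h import *
c=cap('top');b=bird(c,.36,.70,-.14,.18,.016,1700.);cv2.imwrite('pics/b4.png',b)
rects(c,.016,.52,.60,.05,.14);print('cards');rects(c,.006,.36,.53,-.12,.28)
p=bo-.0085*bex+.09*bey;print('home',p)
go(.395,-.066,.0235,174.5)
```

```text
z0.016 x 0.5610 y 0.0680 size 78 34 worldang -90.0
z0.016 x 0.5610 y 0.1130 size 78 54 worldang -90.0
cards
z0.006 x 0.4202 y -0.0683 size 47 86 worldang -5.0
home [0.60153245 0.0938779 ]
go off cm [7.78 -2.12 15.18] spin 0.003  now [ 0.4744 -0.0522  0.1753] 174.6 t 36.4
```

View pics/b4.png

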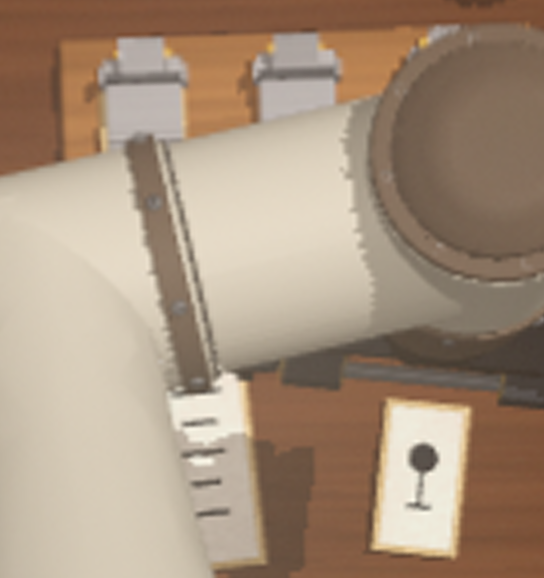

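Request:
apply_moves(plan=[{"grip": 0.8, "offset": [3, -1, 1], "spin": 0}, {"grip": 0.8, "offset": [6, -2, 4], "spin": 0}, {"grip": 0.8, "offset": [7.8, -2.1, 8], "spin": 0}, {"grip": 0.8, "offset": [7.8, -2.1, 11], "spin": 0}, {"grip": 0.8, "offset": [7.8, -2.1, 12.5], "spin": 0}])

```text
time_s: 36.9
tcp_pos: [0.3942, -0.0647, 0.0479]
ee_rot: [[-0.996, 0.087, -0.002], [0.087, 0.996, -0.001], [0.002, -0.001, -1.0]]
wrist_force: [0.9, -0.6, 0.3]
gripper_width: 0.801
gripper_force: 0.0
```

Request:
apply_moves(plan=[{"grip": 0.8, "offset": [0, 0, 0.8], "spin": 0}, {"grip": 0.8, "offset": [0, 0, 1.5], "spin": 0}, {"grip": 0.8, "offset": [0, 0, 2], "spin": 0}, {"grip": 0.8, "offset": [0, 0, 2.2], "spin": 0}, {"grip": 0.8, "offset": [0, 0, 2.2], "spin": 0}])

```text
time_s: 37.4
tcp_pos: [0.3953, -0.0651, 0.0275]
ee_rot: [[-0.996, 0.089, 0.001], [0.089, 0.996, 0.0], [-0.001, 0.0, -1.0]]
wrist_force: [0.6, -0.4, 0.1]
gripper_width: 0.804
gripper_force: 0.0
```

Run:
```python
from h import *
go(.3953,-.0661,.0236,174.7)
```

```text
go off cm [-0.01 -0.10 0.39] spin 0.003  now [ 0.3953 -0.0651  0.0275] 174.9 t 37.4
```

Request:
apply_moves(plan=[{"grip": 0.8, "offset": [0, -0.1, 0.2], "spin": 0}, {"grip": 0.8, "offset": [0, -0.1, 0.4], "spin": 0}, {"grip": 0.8, "offset": [0, -0.1, 0.4], "spin": 0}, {"grip": 0.4, "offset": [0, -0.1, 0.4], "spin": 0}, {"grip": 0.4, "offset": [0, -0.1, 0.4], "spin": 0}])

```text
time_s: 37.9
tcp_pos: [0.3949, -0.0662, 0.0234]
ee_rot: [[-0.996, 0.089, 0.0], [0.089, 0.996, 0.0], [-0.0, 0.0, -1.0]]
wrist_force: [-0.1, 0.2, 0.3]
gripper_width: 0.697
gripper_force: 0.0
```

Request:
apply_moves(plan=[{"grip": 0.4, "offset": [0, 0, 0], "spin": 0}, {"grip": 0.4, "offset": [0, 0, 0], "spin": 0}, {"grip": 0.4, "offset": [0, 0, 0], "spin": 0}, {"grip": 0.4, "offset": [0, 0, 0], "spin": 0}, {"grip": 0.4, "offset": [0, 0, 0], "spin": 0}])

```text
time_s: 38.4
tcp_pos: [0.3949, -0.0662, 0.0234]
ee_rot: [[-0.996, 0.089, 0.0], [0.089, 0.996, 0.0], [-0.0, 0.0, -1.0]]
wrist_force: [0.0, -0.5, 1.2]
gripper_width: 0.567
gripper_force: 30.0
```

Request:
apply_moves(plan=[{"grip": 0.4, "offset": [0, 0, -1], "spin": 0}, {"grip": 0.4, "offset": [0, 0, -2.2], "spin": 0}, {"grip": 0.4, "offset": [-2, -0.2, -2.2], "spin": 0}, {"grip": 0.4, "offset": [-5, -0.5, -2.2], "spin": 0}, {"grip": 0.4, "offset": [-7, -0.7, -2.2], "spin": 0}])

```text
time_s: 38.9
tcp_pos: [0.4659, -0.0796, 0.0457]
ee_rot: [[-0.996, 0.089, 0.002], [0.089, 0.996, 0.0], [-0.002, 0.0, -1.0]]
wrist_force: [0.2, -0.1, -0.1]
gripper_width: 0.564
gripper_force: 30.0
```

Request:
apply_moves(plan=[{"grip": 0.4, "offset": [-3, -0.3, 0], "spin": -0.06}, {"grip": 0.4, "offset": [-5, -0.5, 0], "spin": -0.1}, {"grip": 0.4, "offset": [-6, -0.5, 0], "spin": -0.131}, {"grip": 0.4, "offset": [-6, -0.5, 0], "spin": -0.131}, {"grip": 0.4, "offset": [-6, -0.5, 0], "spin": -0.131}])

```text
time_s: 39.4
tcp_pos: [0.5223, -0.0898, 0.0449]
ee_rot: [[-0.999, -0.041, -0.002], [-0.041, 0.999, 0.0], [0.002, 0.0, -1.0]]
wrist_force: [-0.4, -0.4, -0.2]
gripper_width: 0.57
gripper_force: 30.0
```

Run:
```python
from h import *
gob(-.094,-.09,.0343)
```

```text
go off cm [-0.12 0.03 1.06] spin -0.000  now [ 0.5223 -0.0898  0.0449] -177.7 t 39.4
```

Request:
apply_moves(plan=[{"grip": 0.4, "offset": [0, 0.03, 0.5], "spin": 0}, {"grip": 0.4, "offset": [0, 0.03, 0.9], "spin": 0}, {"grip": 0.4, "offset": [0, 0.03, 1.05], "spin": 0}, {"grip": 0.4, "offset": [0, 0.03, 1.05], "spin": 0}, {"grip": 0.4, "offset": [0, 0.03, 1.05], "spin": 0}])

```text
time_s: 39.9
tcp_pos: [0.5232, -0.0894, 0.0349]
ee_rot: [[-0.999, -0.042, -0.0], [-0.042, 0.999, -0.0], [0.0, -0.0, -1.0]]
wrist_force: [0.4, 0.7, -0.1]
gripper_width: 0.566
gripper_force: 30.0
```

Request:
apply_moves(plan=[{"grip": 0.4, "offset": [-0.4, 0, 0], "spin": 0}, {"grip": 0.4, "offset": [-0.8, 0, 0], "spin": 0}, {"grip": 0.4, "offset": [-1.2, 0, 0], "spin": 0}, {"grip": 0.4, "offset": [-1.6, 0, 0], "spin": 0}, {"grip": 0.4, "offset": [-2, 0, 0], "spin": 0}])

```text
time_s: 40.4
tcp_pos: [0.5428, -0.0887, 0.0345]
ee_rot: [[-0.999, -0.041, -0.002], [-0.041, 0.999, -0.0], [0.002, 0.0, -1.0]]
wrist_force: [-0.2, -0.1, -1.0]
gripper_width: 0.566
gripper_force: 30.0
```

Request:
apply_moves(plan=[{"grip": 0.4, "offset": [-0.4, 0, 0], "spin": 0}, {"grip": 0.4, "offset": [-0.8, 0, 0], "spin": 0}, {"grip": 0.4, "offset": [-1.2, 0, 0], "spin": 0}, {"grip": 0.4, "offset": [-1.6, 0, 0], "spin": 0}, {"grip": 0.4, "offset": [-1.8, 0, 0], "spin": 0}])

```text
time_s: 40.9
tcp_pos: [0.5614, -0.0879, 0.0346]
ee_rot: [[-0.999, -0.042, -0.0], [-0.042, 0.999, -0.0], [0.0, -0.0, -1.0]]
wrist_force: [-0.7, -0.3, -2.1]
gripper_width: 0.566
gripper_force: 30.0
```

Run:
```python
from h import *
gob(-.0345,-.09,.0343);s=r.sense();print(s['wrist_force'],s['gripper_width'])
```

```text
go off cm [-2.15 0.00 0.03] spin 0.001  now [ 0.5614 -0.0879  0.0346] -177.6 t 40.9
[-0.72962532 -0.26789209 -2.08643753] 0.5657210171281106
```

Request:
apply_moves(plan=[{"grip": 0.4, "offset": [-0.4, 0, 0.03], "spin": 0}, {"grip": 0.4, "offset": [-0.8, 0, 0.03], "spin": 0}, {"grip": 0.4, "offset": [-1.2, 0, 0.03], "spin": 0}, {"grip": 0.4, "offset": [-1.6, 0, 0.03], "spin": 0}, {"grip": 0.4, "offset": [-1.9, 0, 0.03], "spin": 0}])

```text
time_s: 41.4
tcp_pos: [0.5807, -0.087, 0.0345]
ee_rot: [[-0.999, -0.042, 0.0], [-0.042, 0.999, 0.0], [-0.0, 0.0, -1.0]]
wrist_force: [-1.0, 0.6, -2.2]
gripper_width: 0.57
gripper_force: 30.0
```

Request:
apply_moves(plan=[{"grip": 0.4, "offset": [-0.1, 0, 0], "spin": 0}, {"grip": 0.4, "offset": [-0.2, 0, 0], "spin": 0}, {"grip": 0.4, "offset": [-0.3, 0, 0], "spin": 0}, {"grip": 0.4, "offset": [-0.35, 0, 0], "spin": 0}, {"grip": 0.4, "offset": [-0.4, 0, 0], "spin": 0}])

```text
time_s: 41.9
tcp_pos: [0.5841, -0.0869, 0.0345]
ee_rot: [[-0.999, -0.042, -0.0], [-0.042, 0.999, -0.0], [0.0, 0.0, -1.0]]
wrist_force: [-1.7, -1.1, -2.3]
gripper_width: 0.566
gripper_force: 30.0
```

Request:
apply_moves(plan=[{"grip": 0.4, "offset": [-0.05, 0, 0], "spin": 0}, {"grip": 0.4, "offset": [-0.1, 0, 0], "spin": 0}, {"grip": 0.4, "offset": [-0.15, 0, 0], "spin": 0}])

```text
time_s: 42.2
tcp_pos: [0.5842, -0.0869, 0.0341]
ee_rot: [[-0.999, -0.041, -0.003], [-0.041, 0.999, -0.0], [0.003, 0.0, -1.0]]
wrist_force: [-5.0, 0.3, -1.8]
gripper_width: 0.568
gripper_force: 30.0
```

Run:
```python
from h import *
gob(-.0335,-.09,.0343);s=r.sense();print(s['wrist_force'],s['gripper_width'])
```

```text
go off cm [0.03 -0.01 -0.02] spin 0.001  now [ 0.5842 -0.0869  0.0341] -177.6 t 42.2
[-4.97401072  0.32302107 -1.76217018] 0.5676385145582381
```

Request:
apply_moves(plan=[{"grip": 0.4, "offset": [-0.05, 0, 0], "spin": 0}, {"grip": 0.75, "offset": [0, 0, 0], "spin": 0}, {"grip": 0.75, "offset": [0, 0, 0], "spin": 0}, {"grip": 0.75, "offset": [0, 0, 0], "spin": 0}, {"grip": 0.75, "offset": [0, 0, 0], "spin": 0}])

```text
time_s: 42.7
tcp_pos: [0.587, -0.0867, 0.0353]
ee_rot: [[-0.999, -0.042, 0.003], [-0.042, 0.999, 0.0], [-0.003, -0.0, -1.0]]
wrist_force: [0.6, -0.1, -0.7]
gripper_width: 0.738
gripper_force: 0.0
```

Request:
apply_moves(plan=[{"grip": 0.75, "offset": [0, 0, -1], "spin": 0}, {"grip": 0.75, "offset": [0, 0, -3], "spin": 0}, {"grip": 0.75, "offset": [1, 0, -7], "spin": 0}, {"grip": 0.75, "offset": [4, 0, -11], "spin": 0}, {"grip": 0.75, "offset": [7, 0, -14], "spin": 0}])

```text
time_s: 43.2
tcp_pos: [0.5163, -0.0898, 0.1777]
ee_rot: [[-0.999, -0.042, 0.004], [-0.042, 0.999, -0.0], [-0.004, -0.0, -1.0]]
wrist_force: [0.5, 0.3, 0.3]
gripper_width: 0.752
gripper_force: 0.0
```

Request:
apply_moves(plan=[{"grip": 0.75, "offset": [2, -4, 0], "spin": 0}, {"grip": 0.75, "offset": [5, -8, 0], "spin": 0}, {"grip": 0.75, "offset": [8, -11, 0], "spin": 0}, {"grip": 0.75, "offset": [10, -14, 0], "spin": 0}, {"grip": 0.75, "offset": [10, -15, 0], "spin": 0}])

```text
time_s: 43.7
tcp_pos: [0.42, -0.2456, 0.1756]
ee_rot: [[-0.999, -0.039, 0.001], [-0.039, 0.999, -0.0], [-0.001, -0.0, -1.0]]
wrist_force: [-0.2, 0.2, 0.6]
gripper_width: 0.753
gripper_force: 0.0
```

Run:
```python
from h import *
c=cap('top');np.savez('top5.npz',**c)
b1=bird(c,.50,.70,-.16,.16,.016,2000.)
b2=bird(c,.45,.65,.3,.46,.03,2000.)
cv2.imwrite('pics/b5.png',np.hstack([b1[:,:440],b1[:,440:],])if 0 else b1)
cv2.imwrite('pics/bin5.png',b2)
print('panel');rects(c,.008,.36,.53,-.05,.28)
for y in(.09,-.09): print('home',bo-.0085*bex+y*bey)
```

```text
panel
z0.008 x 0.4408 y 0.0619 size 146 57 worldang -83.5
home [0.60153245 0.0938779 ]
home [ 0.60888173 -0.085972  ]
```

View pics/b5.png

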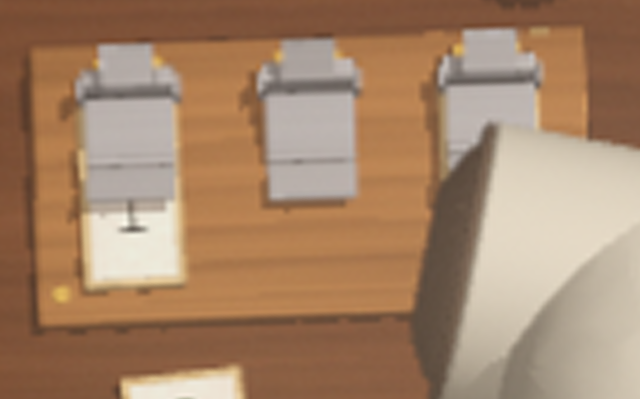

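View pics/bin5.png

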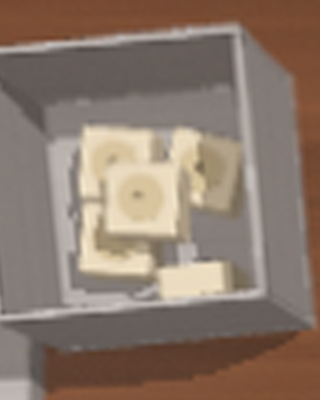

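Run:
```python
from h import *
for n in('top0','side0'):
    c=dict(np.load(n+'.npz'));Q=cloud(c).reshape(-1,3)
    Q=Q[(Q[:,0]>.44)&(Q[:,0]<.64)&(Q[:,1]<-.32)&(Q[:,1]>-.45)&(Q[:,2]>.06)&(Q[:,2]<.14)]
    # plane by RANSAC-ish iterative
    A=np.c_[Q[:,:2],np.ones(len(Q))];w=np.ones(len(Q),bool)
    for i in range(8):
        k=np.linalg.lstsq(A[w],Q[w,2],rcond=None)[0];e=Q[:,2]-A@k;w=abs(e-np.median(e[w]))<max(.0025,.01-.002*i)
    g=np.hypot(k[0],k[1]);print(n,len(Q),w.sum(),'slope',np.degrees(np.arctan(g)),'dir',np.degrees(np.arctan2(k[1],k[0])),'k',k)
    rc=cv2.minAreaRect((Q[w,:2]*1000).astype(np.float32));print(rc)
c=dict(np.load('top5.npz'));Q=cloud(dict(np.load('top0.npz')))
# edges of backrest by cross rows
for v in range(200,258,6):
    print(v,[(i,)+tuple((Q[v,i]*1000).astype(int)) for i in range(476,512) if Q[v,i,2]>.03][::100] , [tuple((Q[v,i]*1000).astype(int)) for i in range(476,512) if Q[v,i,2]>.03][-1:])
```

```text
top0 943 620 slope 38.01107754564896 dir 4.118029866344528 k [ 0.77957913  0.05612751 -0.31200498]
((546.1138916015625, -377.11444091796875), (87.48137664794922, 45.7365837097168), 5.6596150398254395)
side0 525 324 slope 37.994782550168274 dir 3.128375220606952 k [ 0.77997491  0.04262935 -0.31618697]
((546.0324096679688, -375.40924072265625), (86.47293090820312, 49.07106399536133), 3.9479522705078125)
200 [(486, np.int64(586), np.int64(-351), np.int64(121))] [(np.int64(588), np.int64(-397), np.int64(121))]
206 [(481, np.int64(582), np.int64(-352), np.int64(87))] [(np.int64(576), np.int64(-397), np.int64(114))]
212 [(476, np.int64(577), np.int64(-353), np.int64(49))] [(np.int64(565), np.int64(-397), np.int64(105))]
218 [(484, np.int64(553), np.int64(-355), np.int64(93))] [(np.int64(553), np.int64(-395), np.int64(97))]
224 [(483, np.int64(542), np.int64(-357), np.int64(82))] [(np.int64(541), np.int64(-398), np.int64(89))]
230 [(482, np.int64(531), np.int64(-358), np.int64(69))] [(np.int64(530), np.int64(-400), np.int64(76))]
236 [(481, np.int64(518), np.int64(-357), np.int64(63))] [(np.int64(518), np.int64(-400), np.int64(68))]
242 [(480, np.int64(507), np.int64(-359), np.int64(50))] [(np.int64(506), np.int64(-401), np.int64(59))]
248 [(480, np.int64(493), np.int64(-361), np.int64(45))] [(np.int64(494), np.int64(-402), np.int64(49))]
254 [(478, np.int64(482), np.int64(-360), np.int64(33))] [(np.int64(481), np.int64(-401), np.int64(43))]
```

Run:
```python
from h import *
for n in('top0','side0'):
    c=dict(np.load(n+'.npz'));Q=cloud(c).reshape(-1,3)
    Q=Q[(Q[:,0]>.4)&(Q[:,0]<.8)&(Q[:,1]<-.41)&(Q[:,1]>-.8)&(Q[:,2]>.05)]
    for x in np.arange(.46,.66,.02):
        q=Q[abs(Q[:,0]-x)<.01]
        if len(q): j=q[:,1].argmax();print(n,round(x,2),q[j].round(3),len(q), 'maxz',q[:,2].max().round(3))
s=r.sense();print(s['joints'])
go(.441,.0617,.10,186.5)
```

```text
top0 0.5 [ 0.509 -0.615  0.191] 63 maxz 0.194
top0 0.52 [ 0.53  -0.576  0.189] 481 maxz 0.192
top0 0.54 [ 0.549 -0.56   0.177] 500 maxz 0.193
top0 0.56 [ 0.565 -0.551  0.19 ] 489 maxz 0.193
top0 0.58 [ 0.588 -0.543  0.188] 988 maxz 0.224
top0 0.6 [ 0.597 -0.544  0.19 ] 932 maxz 0.26
top0 0.62 [ 0.615 -0.545  0.187] 615 maxz 0.259
top0 0.64 [ 0.631 -0.551  0.192] 258 maxz 0.221
side0 0.5 [ 0.509 -0.61   0.188] 25 maxz 0.192
side0 0.52 [ 0.53  -0.577  0.167] 339 maxz 0.192
side0 0.54 [ 0.545 -0.559  0.174] 432 maxz 0.192
side0 0.56 [ 0.561 -0.548  0.19 ] 451 maxz 0.191
side0 0.58 [ 0.586 -0.543  0.181] 556 maxz 0.224
side0 0.6 [ 0.591 -0.54   0.191] 629 maxz 0.289
side0 0.62 [ 0.611 -0.542  0.191] 505 maxz 0.289
side0 0.64 [ 0.632 -0.546  0.189] 332 maxz 0.216
[-1.11370537e+01  1.25080956e+01 -2.41844446e+01  5.12631606e-02
 -5.31699553e+01 -7.66605758e+01]
go off cm [-3.12 30.68 7.57] spin -0.074  now [ 0.4217 -0.2461  0.1757] -177.8 t 43.75
```

Request:
apply_moves(plan=[{"grip": 1.0, "offset": [-0.4, 4, 0], "spin": 0}, {"grip": 1.0, "offset": [-0.8, 8, 0], "spin": 0}, {"grip": 1.0, "offset": [-1.2, 12.5, 0], "spin": 0}, {"grip": 1.0, "offset": [-1.6, 16.5, 0], "spin": 0}, {"grip": 1.0, "offset": [-2, 20, 0], "spin": 0}])

```text
time_s: 44.25
tcp_pos: [0.4345, -0.0404, 0.1753]
ee_rot: [[-0.999, -0.044, 0.002], [-0.044, 0.999, 0.0], [-0.002, 0.0, -1.0]]
wrist_force: [0.6, -0.3, 0.3]
gripper_width: 0.991
gripper_force: 0.0
```

Request:
apply_moves(plan=[{"grip": 1.0, "offset": [-0.4, 4, 0], "spin": -0.03}, {"grip": 1.0, "offset": [-0.8, 8, 2], "spin": -0.074}, {"grip": 1.0, "offset": [-1.1, 10.4, 5], "spin": -0.074}, {"grip": 1.0, "offset": [-1.1, 10.7, 8], "spin": -0.074}, {"grip": 1.0, "offset": [-1.1, 10.7, 10], "spin": -0.074}])

```text
time_s: 44.75
tcp_pos: [0.4403, 0.0664, 0.0733]
ee_rot: [[-0.993, -0.119, -0.0], [-0.119, 0.993, -0.0], [0.0, -0.0, -1.0]]
wrist_force: [0.3, -0.3, 0.7]
gripper_width: 1.002
gripper_force: 0.0
```

Request:
apply_moves(plan=[{"grip": 1.0, "offset": [0, 0, 1.5], "spin": 0}, {"grip": 1.0, "offset": [0, 0, 2.5], "spin": 0}, {"grip": 1.0, "offset": [0, 0, 3.3], "spin": 0}, {"grip": 1.0, "offset": [0, 0, 3.8], "spin": 0}, {"grip": 1.0, "offset": [0, 0, 3.8], "spin": 0}])

```text
time_s: 45.25
tcp_pos: [0.4403, 0.0643, 0.0364]
ee_rot: [[-0.993, -0.116, -0.0], [-0.116, 0.993, -0.0], [0.0, -0.0, -1.0]]
wrist_force: [-0.4, -0.3, 0.1]
gripper_width: 0.998
gripper_force: 0.0
```

Run:
```python
from h import *
go(.441,.0617,.0234,186.5)
```

```text
go off cm [-0.04 -0.26 1.30] spin 0.002  now [0.4403 0.0643 0.0364] -173.4 t 45.25
```

Request:
apply_moves(plan=[{"grip": 1.0, "offset": [0, -0.25, 0.6], "spin": 0}, {"grip": 1.0, "offset": [0, -0.25, 1.1], "spin": 0}, {"grip": 1.0, "offset": [0, -0.25, 1.3], "spin": 0}, {"grip": 1.0, "offset": [0, -0.25, 1.3], "spin": 0}, {"grip": 0.5, "offset": [0, -0.25, 1.3], "spin": 0}])

```text
time_s: 45.75
tcp_pos: [0.4407, 0.0618, 0.0236]
ee_rot: [[-0.993, -0.116, 0.0], [-0.116, 0.993, 0.0], [-0.0, 0.0, -1.0]]
wrist_force: [-0.2, -0.7, 0.7]
gripper_width: 0.966
gripper_force: 0.0
```

Request:
apply_moves(plan=[{"grip": 0.5, "offset": [0, 0, 0], "spin": 0}, {"grip": 0.5, "offset": [0, 0, 0], "spin": 0}, {"grip": 0.5, "offset": [0, 0, 0], "spin": 0}, {"grip": 0.5, "offset": [0, 0, 0], "spin": 0}, {"grip": 0.5, "offset": [0, 0, 0], "spin": 0}])

```text
time_s: 46.25
tcp_pos: [0.4406, 0.0618, 0.0237]
ee_rot: [[-0.993, -0.116, 0.0], [-0.116, 0.993, 0.0], [-0.0, 0.0, -1.0]]
wrist_force: [-0.7, -0.1, 1.0]
gripper_width: 0.682
gripper_force: 30.0
```

Request:
apply_moves(plan=[{"grip": 0.5, "offset": [0, 0, -1], "spin": 0}, {"grip": 0.5, "offset": [0, 0, -4], "spin": 0}, {"grip": 0.5, "offset": [0, 0, -8], "spin": 0}, {"grip": 0.5, "offset": [0, 0, -12], "spin": 0}, {"grip": 0.5, "offset": [0, 0, -15], "spin": 0}])

```text
time_s: 46.75
tcp_pos: [0.4408, 0.0618, 0.1767]
ee_rot: [[-0.993, -0.116, 0.003], [-0.116, 0.993, 0.001], [-0.003, 0.001, -1.0]]
wrist_force: [1.7, 0.4, -1.0]
gripper_width: 0.683
gripper_force: 30.0
```

Run:
```python
from h import *
go(.5395,-.378,.19,184.5);s=r.sense();print(s['gripper_width'],s['gripper_force'])
```

```text
go off cm [-4.71 -44.83 -1.33] spin 0.037  now [0.4408 0.0618 0.1767] -173.4 t 46.75
0.6825519827882588 29.999031722545624
```

Request:
apply_moves(plan=[{"grip": 0.5, "offset": [-0.3, -3, -0.7], "spin": 0}, {"grip": 0.5, "offset": [-0.7, -6, -1.4], "spin": 0}, {"grip": 0.5, "offset": [-1.0, -10, -1.4], "spin": 0}, {"grip": 0.5, "offset": [-1.4, -13.5, -1.4], "spin": 0}, {"grip": 0.5, "offset": [-1.8, -17, -1.4], "spin": 0}])

```text
time_s: 47.25
tcp_pos: [0.4778, -0.1065, 0.1883]
ee_rot: [[-0.993, -0.116, 0.001], [-0.116, 0.993, 0.0], [-0.001, 0.0, -1.0]]
wrist_force: [-0.1, 0.3, -0.3]
gripper_width: 0.682
gripper_force: 30.0
```

Request:
apply_moves(plan=[{"grip": 0.5, "offset": [-0.4, -3.5, 0], "spin": 0}, {"grip": 0.5, "offset": [-0.7, -7, 0], "spin": 0}, {"grip": 0.5, "offset": [-1.1, -10.5, 0], "spin": 0}, {"grip": 0.5, "offset": [-1.5, -14, 0], "spin": 0}, {"grip": 0.5, "offset": [-1.8, -17, 0], "spin": 0}])

```text
time_s: 47.75
tcp_pos: [0.5154, -0.2735, 0.188]
ee_rot: [[-0.993, -0.115, -0.0], [-0.115, 0.993, 0.0], [0.0, 0.0, -1.0]]
wrist_force: [0.0, 0.3, -1.1]
gripper_width: 0.685
gripper_force: 30.0
```

Request:
apply_moves(plan=[{"grip": 0.5, "offset": [-0.3, -3, 0], "spin": 0.02}, {"grip": 0.5, "offset": [-0.7, -6.5, 0], "spin": 0.037}, {"grip": 0.5, "offset": [-1.0, -9.5, 0], "spin": 0.037}, {"grip": 0.5, "offset": [-1.1, -10.7, 0], "spin": 0.037}, {"grip": 0.5, "offset": [-1.1, -10.7, 0], "spin": 0.037}])

```text
time_s: 48.25
tcp_pos: [0.5384, -0.3779, 0.1871]
ee_rot: [[-0.997, -0.077, -0.001], [-0.077, 0.997, 0.001], [0.001, 0.001, -1.0]]
wrist_force: [0.3, -0.4, -0.9]
gripper_width: 0.683
gripper_force: 30.0
```

Run:
```python
from h import *
go(.540,-.378,.152,184.5);s=r.sense();print(s['gripper_width'],s['gripper_force'],s['wrist_force'])
c=cap('side');cv2.imwrite('pics/s6.png',cv2.resize(c['img'][60:210,260:460],None,fx=4,fy=4,interpolation=3)[:600])
```

```text
go off cm [-0.16 -0.03 3.51] spin -0.002  now [ 0.5384 -0.3779  0.1871] -175.6 t 48.25
0.6828295095932341 29.998797476291656 [ 0.2506507  -0.36855898 -0.90589567]
```

View pics/s6.png

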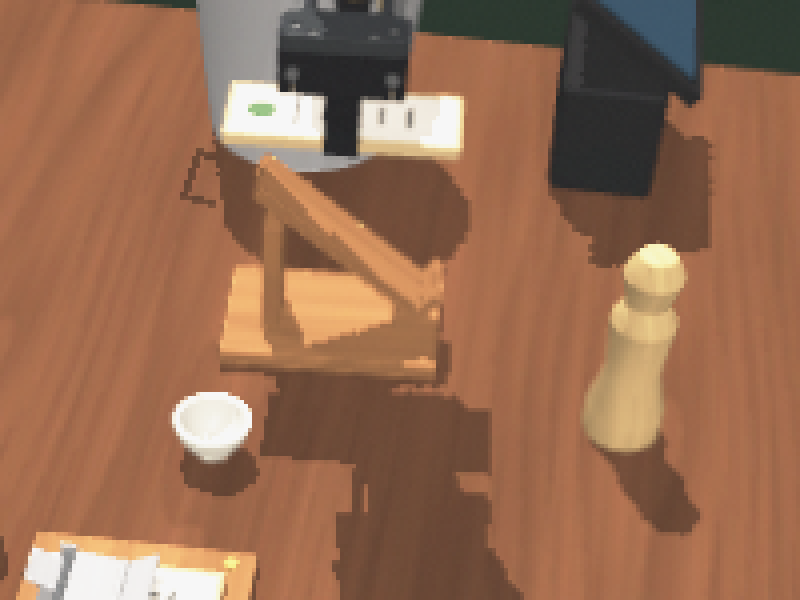

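Request:
apply_moves(plan=[{"grip": 0.5, "offset": [-0.15, 0, 1], "spin": 0}, {"grip": 0.5, "offset": [-0.15, 0, 2], "spin": 0}, {"grip": 0.5, "offset": [-0.15, 0, 2.7], "spin": 0}, {"grip": 0.5, "offset": [-0.15, 0, 3.2], "spin": 0}, {"grip": 0.5, "offset": [-0.15, 0, 3.5], "spin": 0}])

```text
time_s: 48.8
tcp_pos: [0.5402, -0.3762, 0.1517]
ee_rot: [[-0.997, -0.079, -0.001], [-0.079, 0.997, 0.0], [0.001, 0.001, -1.0]]
wrist_force: [0.1, 0.4, -0.9]
gripper_width: 0.682
gripper_force: 30.0
```

Request:
apply_moves(plan=[{"grip": 0.5, "offset": [0, 0, 0.2], "spin": 0}, {"grip": 0.5, "offset": [0, 0, 0.4], "spin": 0}, {"grip": 0.5, "offset": [0, 0, 0.6], "spin": 0}, {"grip": 0.5, "offset": [0, 0, 0.8], "spin": 0}, {"grip": 0.5, "offset": [0, 0, 1], "spin": 0}])

```text
time_s: 49.3
tcp_pos: [0.5405, -0.377, 0.1433]
ee_rot: [[-0.997, -0.079, 0.001], [-0.079, 0.997, -0.001], [-0.001, -0.001, -1.0]]
wrist_force: [-2.7, -0.0, 4.4]
gripper_width: 0.684
gripper_force: 30.0
```

Run:
```python
from h import *
go(.540,-.378,.1127,184.5);s=r.sense();print(s['gripper_width'],s['gripper_force'],s['wrist_force'])
c=cap('side');P=cloud(c)
Q=P.reshape(-1,3);Q=Q[(abs(Q[:,0]-.54)<.09)&(Q[:,1]>-.35)&(Q[:,1]<-.335)&(Q[:,2]>.08)]
for x in np.arange(.46,.62,.02):
    q=Q[abs(Q[:,0]-x)<.01]
    if len(q):print(round(x,2),len(q),q[:,2].min().round(3),q[:,2].max().round(3))
```

```text
go off cm [0.06 -0.10 3.06] spin 0.000  now [ 0.5405 -0.377   0.1433] -175.5 t 49.3
0.6844058026558635 30.00107914209366 [-2.69259572 -0.04027885  4.43428195]
0.46 1 0.12 0.12
0.48 3 0.116 0.123
0.5 24 0.116 0.383
0.52 341 0.117 0.381
0.54 341 0.122 0.373
0.56 203 0.121 0.364
0.58 37 0.091 0.215
0.6 33 0.127 0.14
```

Request:
apply_moves(plan=[{"grip": 0.5, "offset": [0, -0.05, 0.3], "spin": 0}, {"grip": 0.5, "offset": [0, -0.1, 0.6], "spin": 0}, {"grip": 0.5, "offset": [0, -0.1, 0.9], "spin": 0}, {"grip": 0.5, "offset": [0, -0.1, 1.2], "spin": 0}, {"grip": 0.5, "offset": [0, -0.1, 1.5], "spin": 0}])

```text
time_s: 49.85
tcp_pos: [0.541, -0.3781, 0.1276]
ee_rot: [[-0.997, -0.079, 0.001], [-0.079, 0.997, -0.001], [-0.001, -0.001, -1.0]]
wrist_force: [0.7, -0.1, 3.3]
gripper_width: 0.682
gripper_force: 30.0
```

Request:
apply_moves(plan=[{"grip": 0.5, "offset": [0, 0, 0.3], "spin": 0}, {"grip": 0.5, "offset": [0, 0, 0.6], "spin": 0}, {"grip": 0.5, "offset": [0, 0, 0.8], "spin": 0}, {"grip": 0.5, "offset": [0, 0, 1.0], "spin": 0}, {"grip": 0.5, "offset": [0, 0, 1.1], "spin": 0}])

```text
time_s: 50.35
tcp_pos: [0.5401, -0.3777, 0.1162]
ee_rot: [[-0.997, -0.079, -0.001], [-0.079, 0.997, 0.0], [0.001, 0.0, -1.0]]
wrist_force: [-0.3, -0.0, 3.8]
gripper_width: 0.679
gripper_force: 30.0
```

Run:
```python
from h import *
go(.540,-.378,.1127,184.5);s=r.sense();print(s['gripper_width'],s['gripper_force'],s['wrist_force'])
c=cap('side');cv2.imwrite('pics/s7.png',cv2.resize(c['img'][60:210,260:460],None,fx=4,fy=4,interpolation=3)[:600])
```

```text
go off cm [0.01 -0.03 0.35] spin 0.000  now [ 0.5401 -0.3777  0.1162] -175.5 t 50.35
0.678806727787512 30.000677704811096 [-0.25193209 -0.0490447   3.80405182]
```

View pics/s7.png

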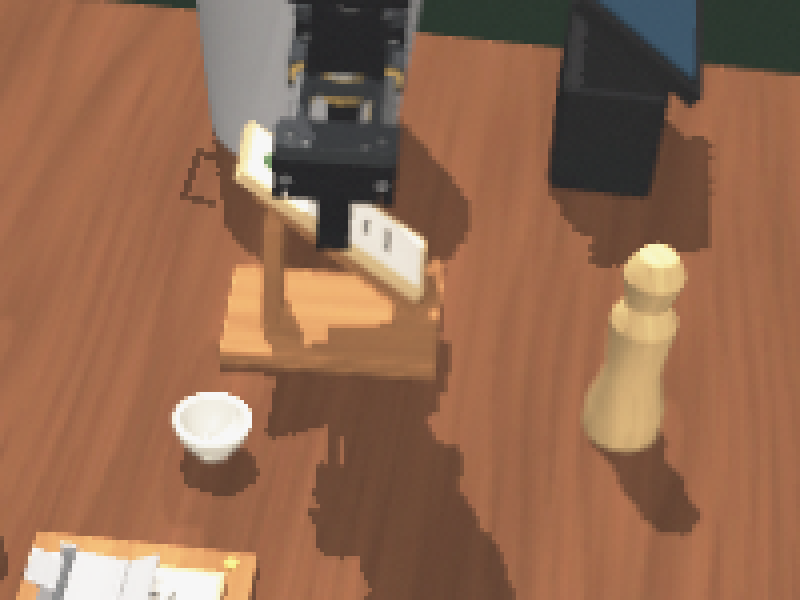

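Request:
apply_moves(plan=[{"grip": 0.5, "offset": [0, -0.03, 0.1], "spin": 0}, {"grip": 0.5, "offset": [0, -0.03, 0.2], "spin": 0}, {"grip": 0.5, "offset": [0, -0.03, 0.3], "spin": 0}, {"grip": 0.5, "offset": [0, -0.03, 0.35], "spin": 0}, {"grip": 0.5, "offset": [0, -0.03, 0.35], "spin": 0}])

```text
time_s: 50.9
tcp_pos: [0.5404, -0.378, 0.113]
ee_rot: [[-0.997, -0.079, -0.0], [-0.079, 0.997, 0.0], [0.0, 0.0, -1.0]]
wrist_force: [-0.6, -0.1, 2.9]
gripper_width: 0.68
gripper_force: 30.0
```

Request:
apply_moves(plan=[{"grip": 0.72, "offset": [0, 0, 0], "spin": 0}, {"grip": 0.78, "offset": [0, 0, 0], "spin": 0}, {"grip": 0.85, "offset": [0, 0, 0], "spin": 0}, {"grip": 0.9, "offset": [0, 0, 0], "spin": 0}, {"grip": 0.9, "offset": [0, 0, 0], "spin": 0}])

```text
time_s: 51.4
tcp_pos: [0.5404, -0.3779, 0.1128]
ee_rot: [[-0.997, -0.079, -0.0], [-0.079, 0.997, 0.0], [0.0, 0.0, -1.0]]
wrist_force: [-0.4, 0.3, -0.4]
gripper_width: 0.887
gripper_force: 0.0
```

Request:
apply_moves(plan=[{"grip": 0.9, "offset": [0, 0, 0], "spin": 0}, {"grip": 0.9, "offset": [0, 0, -2], "spin": 0}, {"grip": 0.9, "offset": [0, 0, -5], "spin": 0}, {"grip": 0.9, "offset": [0, 0, -8], "spin": 0}, {"grip": 0.9, "offset": [0, 0, -10], "spin": 0}])

```text
time_s: 51.9
tcp_pos: [0.5411, -0.3784, 0.2157]
ee_rot: [[-0.997, -0.079, 0.003], [-0.079, 0.997, -0.002], [-0.003, -0.002, -1.0]]
wrist_force: [0.1, -0.1, 0.5]
gripper_width: 0.897
gripper_force: 0.0
```

Request:
apply_moves(plan=[{"grip": 0.9, "offset": [4, 0, 0], "spin": 0}, {"grip": 0.9, "offset": [8, 2, 0], "spin": 0}, {"grip": 0.9, "offset": [12, 5, 0], "spin": 0}, {"grip": 0.9, "offset": [15, 8, 0], "spin": 0}, {"grip": 0.9, "offset": [16, 10, 0], "spin": 0}])

```text
time_s: 52.4
tcp_pos: [0.3696, -0.2895, 0.2132]
ee_rot: [[-0.997, -0.077, -0.001], [-0.077, 0.997, 0.001], [0.001, 0.001, -1.0]]
wrist_force: [1.2, 0.3, 0.5]
gripper_width: 0.901
gripper_force: 0.0
```

Run:
```python
from h import *
s=r.sense();print(s['tcp_pos'],s['time_s'])
c=cap('side');a=cv2.resize(c['img'][90:210,280:400],(400,400),interpolation=3)
c=cap('top');np.savez('top8.npz',**c);b=cv2.resize(c['img'][175:275,440:540],(400,400),interpolation=3)
cv2.imwrite('pics/f8.png',np.hstack([a,b]))
Q=cloud(c).reshape(-1,3)
Q=Q[(Q[:,0]>.44)&(Q[:,0]<.64)&(Q[:,1]<-.32)&(Q[:,1]>-.45)&(Q[:,2]>.05)&(Q[:,2]<.17)]
A=np.c_[Q[:,:2],np.ones(len(Q))];w=np.ones(len(Q),bool)
for i in range(8):
    k=np.linalg.lstsq(A[w],Q[w,2],rcond=None)[0];e=Q[:,2]-A@k;w=abs(e-np.median(e[w]))<max(.003,.01-.002*i)
print('slope',np.degrees(np.arctan(np.hypot(k[0],k[1]))),k,cv2.minAreaRect((Q[w,:2]*1000).astype(np.float32)))
print('expected top-face centre x,y ~ .533,-.379 ; horiz len 118')
print('clips/cards');rects(c,.016,.52,.60,-.14,.14)
```

```text
[ 0.36964249 -0.28947819  0.21317852] 52.4
slope 38.07988910545851 [ 0.78040463  0.06995274 -0.29696405] ((554.0065307617188, -375.8673095703125), (78.34262084960938, 63.41179275512695), 4.497028350830078)
expected top-face centre x,y ~ .533,-.379 ; horiz len 118
clips/cards
z0.016 x 0.5830 y -0.0870 size 34 46 worldang -90.0
z0.016 x 0.5790 y 0.0930 size 42 46 worldang -90.0
```

View pics/f8.png

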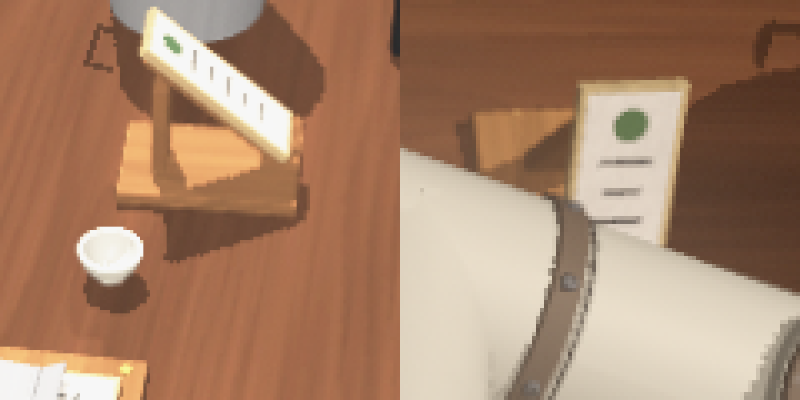

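Request:
apply_moves(plan=[{"grip": 0.9, "offset": [0, 4, -1], "spin": 0}, {"grip": 0.9, "offset": [0, 8, -2], "spin": 0}, {"grip": 0.9, "offset": [0, 12, -3], "spin": 0}, {"grip": 0.9, "offset": [0, 16, -3], "spin": 0}, {"grip": 0.9, "offset": [0, 20, -3], "spin": 0}])

```text
time_s: 53.0
tcp_pos: [0.3582, -0.0902, 0.2438]
ee_rot: [[-0.997, -0.078, 0.002], [-0.078, 0.997, 0.0], [-0.002, 0.0, -1.0]]
wrist_force: [0.4, 0.9, -0.5]
gripper_width: 0.899
gripper_force: 0.0
```

Request:
apply_moves(plan=[{"grip": 0.9, "offset": [0, 4, 0], "spin": 0}, {"grip": 0.9, "offset": [0, 8, 0], "spin": 0}, {"grip": 0.9, "offset": [0, 12, 0], "spin": 0}, {"grip": 0.9, "offset": [0, 16, 0], "spin": 0}, {"grip": 0.9, "offset": [0, 20, 0], "spin": 0}])

```text
time_s: 53.5
tcp_pos: [0.342, 0.11, 0.2437]
ee_rot: [[-0.997, -0.079, 0.002], [-0.079, 0.997, 0.001], [-0.002, 0.001, -1.0]]
wrist_force: [1.3, 0.5, 0.1]
gripper_width: 0.9
gripper_force: 0.0
```

Request:
apply_moves(plan=[{"grip": 0.9, "offset": [0, 4, 0], "spin": 0}, {"grip": 0.9, "offset": [0, 8, 0], "spin": 0}, {"grip": 0.9, "offset": [0, 12, 0], "spin": 0}, {"grip": 0.9, "offset": [0, 16, 0], "spin": 0}, {"grip": 0.9, "offset": [0, 16, 0], "spin": 0}])

```text
time_s: 54.0
tcp_pos: [0.3299, 0.2721, 0.2432]
ee_rot: [[-0.997, -0.083, 0.001], [-0.083, 0.997, 0.001], [-0.002, 0.001, -1.0]]
wrist_force: [0.2, -0.8, 0.0]
gripper_width: 0.897
gripper_force: 0.0
```

Run:
```python
from h import *
c=cap('top');np.savez('top9.npz',**c)
b1=bird(c,.50,.70,-.16,.16,.016,2000.)
b2=cv2.resize(c['img'][175:275,450:530],(160*2,400),interpolation=3)[:, :160*2]
cv2.imwrite('pics/f9.png',np.hstack([b1[:,:480] if 0 else b1, b2])[:, :960][:, 160:])
Q=cloud(c).reshape(-1,3)
Q=Q[(Q[:,0]>.44)&(Q[:,0]<.64)&(Q[:,1]<-.32)&(Q[:,1]>-.45)&(Q[:,2]>.045)&(Q[:,2]<.17)]
k=np.array([.7804,.06995,-.29696]);w=abs(Q[:,2]-Q[:,:2]@k[:2]-k[2])<.004
print('panel',cv2.minAreaRect((Q[w,:2]*1000).astype(np.float32)))
b=bird(c,.53,.592,-.14,.14,.016)
rects(c,.016,.53,.592,-.14,.14)
s=r.sense();print(s['tcp_pos'])
```

```text
Traceback (most recent call last):
ValueError: all the input array dimensions except for the concatenation axis must match exactly, but along dimension 0, the array at index 0 has size 399 and the array at index 1 has size 400
```

Run:
```python
from h import *
c=dict(np.load('top9.npz'))
b1=bird(c,.50,.70,-.16,.16,.016,1500.)
b2=cv2.resize(c['img'][175:275,450:530],(240,b1.shape[0]),interpolation=3)
cv2.imwrite('pics/f9.png',np.hstack([b1,b2]))
Q=cloud(c).reshape(-1,3)
Q=Q[(Q[:,0]>.44)&(Q[:,0]<.64)&(Q[:,1]<-.32)&(Q[:,1]>-.45)&(Q[:,2]>.045)&(Q[:,2]<.17)]
k=np.array([.7804,.06995,-.29696]);w=abs(Q[:,2]-Q[:,:2]@k[:2]-k[2])<.004
print('panel',cv2.minAreaRect((Q[w,:2]*1000).astype(np.float32)))
rects(c,.016,.53,.592,-.14,.14)
```

```text
panel ((531.7967529296875, -376.9695739746094), (121.87442016601562, 62.7781867980957), 2.8702332973480225)
z0.016 x 0.5785 y -0.0870 size 27 46 worldang -90.0
z0.016 x 0.5750 y 0.0930 size 34 46 worldang -90.0
```

View pics/f9.png

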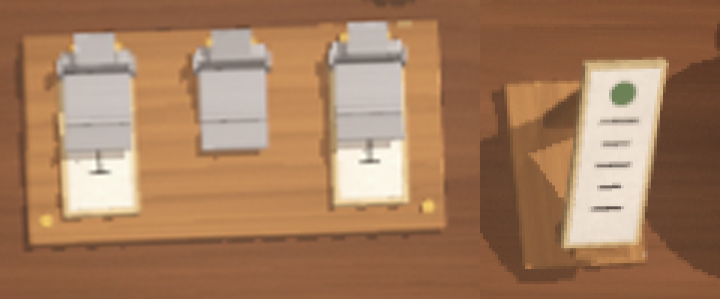

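```bash
python3 -c "
from station import r
print(r.finish_job())"
```

```text
the job is handed in; nothing more can be done
None
```

I handed the job in with everything placed, but the run may be judged a fail: the first, too-fast descent hit the bar and the wrist force read about 164–173 N, over the 120 N limit. All five stubs are in the bin, both drink cards look straight and fully home under the left and right clips, and the menu panel lies flush on the stand against its lip, within about 2 mm of centre.

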